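Hang the plywood template on the swinging bench hook

TASK

Lift the tall plywood template out of its rack and lean it lightly against the swinging hook until the hook is held still. Then work the hook's nose through the template's hanging slot, lower it into the bowl of the hook before you let go, and leave it hanging there quietly. Do not knock or press hard on the hook, and leave the other things where they are.

Things in the scene. Friction and masses are not known exactly. Their poses are not given: they have to be found in the camera images.
- template: Plywood template, the tall plate to hang: 200 mm wide (its y), 180 high (z), 10 thick (x), 0.2 to 0.35 kg, alike on both faces, upright in the rack groove nearer the robot. Origin: middle of its bottom edge, where a notch 60 wide, 50 high is cut; the rest is solid but for the hanging slot. Can be pinched across its thickness on the top edge, 70 mm to either side of the middle.
- template_center (a point): Centre of the tall template: 90 mm above its bottom edge, mid-width, mid-thickness. Axes as template (x through the thickness, y along the width, z up).
- template_hole (a point): Centre of the upright hanging slot, 16 mm wide and 36 mm high, through the template, mid-width, 137 mm above its bottom edge and 43 mm below its top edge.
- template_hole_top (a point): Middle of the upper edge of the hanging slot, mid-thickness: 18 mm above the slot's centre; 25 mm of plywood lie above it. This edge rests in the hook's bowl when hung.
- hook: Forged yellow hook of 12 mm round bar, 0.45 to 0.7 kg, swings freely both ways and hardly comes to rest by itself. Origin: in its eye, the point it swings about. Outline in its x-z plane, z up, bar centre line (x, z) in mm: (0,0) (0,-40) (13,-62) (22,-84) (20,-104) (11,-118) (0,-122) (-15,-117) (-29,-103) (-44,-88): back to +x, nose rising at 45 degrees to -x, the open side facing the robot.
- hook_rest (a point): Fixed point about which the hook swings: its origin, in its eye, 325 mm above the bench. Axes are those of the bracket: x horizontally away from the hook's open side (towards the post), y across, z up. With the hook plumb the bar lies below it as given for hook.
- hook_nose (a point): Centre of the round end (12 mm diameter) of the hook's nose: 44 mm to the open side of the hook's origin (its -x) and 88 mm below it when plumb. Moves with the hook. Pressed some 15 mm back, the nose leans on what holds it with about 1 N, and friction there can keep it up to about 15 mm off to one side.
- hook_seat (a point): Lowest point of the inside of the hook's bowl: 116 mm straight below the hook's origin when plumb. Moves with the hook.
- fore_swing (a joint): Fore-and-aft angle of the hook about its eye, rad: 0 plumb, positive with the nose swung out to its open side (towards the robot), negative pushed back towards the post. Starts at 0.1 to 0.25, swinging with a period of about 0.65 s.
- side_swing (a joint): Sideways angle of the hook about the same point, rad: 0 plumb, positive with the hook swung to the bracket's +y side. Starts at 0.25 to 0.4, swinging with a period of about 0.65 s.
- stand: Fixed green bracket that carries the hook by its eye on a steel U-bolt. Origin on the bench straight below the plumb hook; x axis points to its 30 mm square post, 170 mm away. A 44 mm wide arm runs from the post to above the hook, underside 371, top 387 mm above the bench (nuts to 394); the U-bolt under its end is 40 mm wide in y, 8 in x, down to 321 mm. Below: the hook and a brace by the post.
- rack: Fixed wooden rack, 150 mm (x) by 240 mm (y), 48 mm high, with two upright grooves along its y, 13 mm wide, from 14 mm up to the top at 48 mm. Origin: centre of the underside. The tall template stands in the groove at x = -35 mm, a short one at x = +35 mm.
- short_template: Dark wooden template in the rack's other groove, 170 mm wide, 105 mm high, 10 mm thick; stays there. Origin: middle of its bottom edge.
- chisel: Wood-handled chisel lying on the bench, 236 mm long, up to 29 mm thick; not to be disturbed. Origin at the ferrule, on the bench.
- mallet: Steel-headed hammer with a 260 mm wooden handle lying on the bench; not to be disturbed.
- mortised_block: Mortised timber block, 90 x 200 x 75 mm, on the bench; not to be disturbed. Origin: centre of its underside.
There are look-alikes about, which are no part of the job. Several things have the shape of the template; the one meant has the colours described above.

How it is judged:
On the way, in this order (a step that is already met when the one before it is completed fails the run):
1. the tall template is lifted out of its rack (height (world z) of template_center above 0.15 m), for 0.1 s.
2. the template leans on the hook and holds it still, the hook not yet through the slot (contact force between template and hook above 0.1 N and velocity of joint fore_swing between -0.25 and 0.25 rad/s and velocity of joint side_swing between -0.25 and 0.25 rad/s and distance between template_hole and hook_seat above 0.042 m), for 0.4 s.
3. the template is lowered into the bowl of the hook, still in the gripper (distance between template_hole_top and hook_seat below 0.009 m and contact force between template and the fingers above 0.5 N and contact force between template and hook above 0.5 N and linear speed of template below 0.05 m/s), for 0.1 s.
At the end, for the whole second after the job is handed in: The template hangs from the hook alone: the top of its slot lies within 8 mm of the bottom of the hook's bowl with its weight on the hook, upright within 0.15 rad, hook within 0.15 rad of plumb, moving slower than 8 cm/s, and the gripper has let go (distance between template_hole_top and hook_seat below 0.008 m and contact force between template and hook above 1 N and angle between template_center's own z axis and vertical below 0.15 rad and linear speed of template below 0.08 m/s and value of joint fore_swing between -0.15 and 0.15 rad and value of joint side_swing between -0.15 and 0.15 rad); the robot touches nothing.
It fails at once if the hook is knocked or pressed harder than 12 N (contact force between hook and anything else above 12 N).
It fails at once if the short template is moved more than 20 mm (distance of short_template from where it was at the start of the episode above 0.02 m).
It fails at once if the chisel is moved more than 20 mm (distance of chisel from where it was at the start of the episode above 0.02 m).
It fails at once if the mallet is moved more than 20 mm (distance of mallet from where it was at the start of the episode above 0.02 m).
It fails at once if the mortised block is moved more than 20 mm (distance of mortised_block from where it was at the start of the episode above 0.02 m).
It also fails if it takes over 72 s, if anything falls off the work surface, if the arm or the gripper's body presses on something with over 40 N, if the wrist force passes 120 N, or if a joint passes its speed limit or range.

ROBOT

A 6-joint arm with a two-finger parallel gripper is mounted at the origin on the work surface. World frame = base frame: x ahead of the robot, y to its left, z up, the work surface at z = 0. Lengths are in m, angles in rad, forces in N, time in s.
With the tool pointing down it reaches from about 0.3 to 0.775 m from the base axis. Payload 14.6 kg.
Tool frame: the origin (TCP) lies on the mounting face of the last link; the fingertips stand 173 mm ahead of it and the grasp point (between the pads) lies 155 mm ahead of it; z points along the fingers, y is the direction in which the jaws open and shut (so a half turn about z gives the same grasp; the last joint's range is limited). The gripper opens to 85 mm and grips with 20 to 120 N. Pads are 22 mm wide; open, the fingers measure 114 mm over their backs; the gripper's body (76 mm by 85 mm) begins 54 mm behind the grasp point. The pads swing forward as they close: fully open they stand 13 mm farther back than shut.
Start: joints at [1.255, 0.3, 1.521, -0, 1.321, -0.067], TCP at [0.135, 0.533, 0.405] pointing down, gripper open.
Joint ranges: [-3.03, 3.03], [-0.79, 2.21], [0.23, 2.52], [-1.04, 4.18], [0, 3.07], [-2.55, 2.55]. Speed limits (rad/s): [2.22, 2.22, 2.57, 3.14, 3.14, 3.14].

INTERFACE

Orientations are given as a rotation vector (axis times angle).
In Python, from workcell import env, capture, job_done gives the robot as it stands. The module is installed in compiled form; this text tells all that it offers.
- The arm moves only by the tool arm_command, never from a script. Its argument "series" is a list of rows, each a list of 2 entries, a list of its own where there are three numbers: the shift along the world's x, y, z in cm, then the turn, a rotation vector about the world's x, y, z in rad. In form: [[[x, y, z], [ax, ay, az]], ...]. A call has 1 to 8 rows; each row is the pose to reach, as a shift and turn from the pose measured when the call began; what a row does not reach only later rows make up. A row lasts 1/12 s, in which the tool goes at most 41.7 mm and 7.16 degrees, less where a joint would pass 70% of its speed; a pose out of reach is approached as far as the arm can. A call with a gripper value outside its range is refused whole. "jaw" is the finger opening in cm, from 0 to 8.54, set as the call begins (left out, the last holds). The fingers move at their own pace and stop on an object; the grip force is fixed at half the most. Time passes only in rows, so rows that repeat a pose let the fingers close. It gives the time, the measured TCP pose, the force and the opening at its end, in the units of the state.
- env.sense(): the state, without advancing time (a new reading comes with each control period).
- capture(name): name is "scene" or "side" or "wrist"; returns a dict with "image" (420x560x3 uint8, red, green, blue), "fov_y" (degrees; the focal length in pixels is half the picture's height over the tangent of half this angle, whatever the lens; pixels are square), "cx", "cy" (the principal point, pixels), "R" (3x3) and "t" (3): a world point X has camera coordinates R X + t. Camera axes: x right, y down, z forward; pixel columns grow to the right and rows downward; lengths in m; the calibration is good to about 2 mm. A picture is of the moment at which its call begins. There is no depth.
- job_done(): hands the job in, once; it reports no verdict.
The state is a dict: "clock": time; "joint_positions": joint angles; "qvel": joint speeds; "tau": joint torques, N m; "eef_pos": TCP position; "tcp_rot": TCP orientation; "ft_force": force on the tool from outside, world axes, zero at the start; "ft_torque": the same for the moment, N m; "grip_width": finger opening in m.
Only numpy, scipy, OpenCV 4.12 (cv2) and the standard library are available. Lean on these libraries where they do the work, as an engineer would, in place of code of your own. Each camera call takes 0.05 s, during which the arm holds its last target.

## Working session

There is one attempt and no reset: what is moved stays moved. The work goes in short steps, Python scripts to look and compute and a tool call to move; the robot and the scene stay as the last step left them, time stands still between calls to the robot, and variables do not carry over. Pictures are saved under pics/ and viewed, and the job is handed in when it is done.

Besides the shell and the picture viewer there is one more tool, called after "Request:" as name([rows], argument=value, ...), one row to a line, values as JSON. arm_command: Moves the arm, as the interface text tells. Its arguments: {"type":"object","properties":{"series":{"type":"array","items":{"type":"array"}},"jaw":{"type":"number"}},"required":["series"]}

```bash
mkdir -p pics
cat > h.py <<'E'
import numpy as np, cv2, pickle
from workcell import env, capture, job_done
def cap(n,fn):
    c=capture(n); cv2.imwrite('pics/%s.png'%fn,c['image'][:,:,::-1]); pickle.dump(c,open('pics/%s.pkl'%fn,'wb')); return c
def K(c):
    f=c['image'].shape[0]/2/np.tan(np.radians(c['fov_y'])/2); return f
def ray(c,u,v):
    f=K(c); d=np.array([(u-c['cx'])/f,(v-c['cy'])/f,1.]); R=np.array(c['R']);t=np.array(c['t'])
    return -R.T@t, R.T@d
def onz(c,u,v,z):
    o,d=ray(c,u,v); return o+d*(z-o[2])/d[2]
def proj(c,X):
    p=np.array(c['R'])@np.array(X)+np.array(c['t']); f=K(c); return np.array([c['cx']+f*p[0]/p[2],c['cy']+f*p[1]/p[2]])
def tri(l):
    A=np.zeros((3,3));b=np.zeros(3)
    for c,u,v in l:
        o,d=ray(c,u,v);d=d/np.linalg.norm(d);P=np.eye(3)-np.outer(d,d);A+=P;b+=P@o
    X=np.linalg.solve(A,b); return X,[proj(c,X)-[u,v] for c,u,v in l]
def ld(fn): return pickle.load(open('pics/%s.pkl'%fn,'rb'))
E
python3 - <<'E'
from h import *
print(env.sense())
for n in ['scene','side','wrist']:
    c=cap(n,n+'0'); print(n,c['fov_y'],c['cx'],c['cy'],-np.array(c['R']).T@c['t'],np.array(c['R'])[2])
E
```

```text
{'clock': 0.0, 'joint_positions': array([ 1.25535988e+00,  3.00489109e-01,  1.52162780e+00,  1.24445022e-05,
        1.32071078e+00, -6.65994355e-02]), 'qvel': array([-3.04831337e-04, -1.02483830e-03, -7.10345755e-04,  1.08282074e-03,
       -5.68313887e-05, -1.47152109e-03]), 'tau': array([ 2.39103283e-03, -5.43498802e+01, -3.61809576e+01,  1.51887360e-05,
        3.74273717e-03, -1.96490316e-05]), 'eef_pos': array([0.13544146, 0.53302075, 0.40409154]), 'tcp_rot': array([-3.89838773e-01, -3.11706255e+00,  1.90096882e-03]), 'ft_force': array([-1.00866221,  0.12165757,  0.43880556]), 'ft_torque': array([0.0145456 , 0.00750293, 0.00907125]), 'grip_width': 0.08543239576000568}
scene 51.865343187392995 275.52992484141197 210.83836680303872 [1.12831745 0.8368085  0.92249567] [-0.54807743 -0.63101473 -0.54902782]
side 44.14523193593448 278.62206709159125 209.39193222420687 [-0.52792596 -0.87567537  1.03930556] [ 0.60911881  0.5731275  -0.54817803]
wrist 70.28546438263407 275.1579946227969 208.6122010079173 [0.06758515 0.5522636  0.3741261 ] [ 0.26850946 -0.06965642 -0.96075525]
```

View pics/scene0.png

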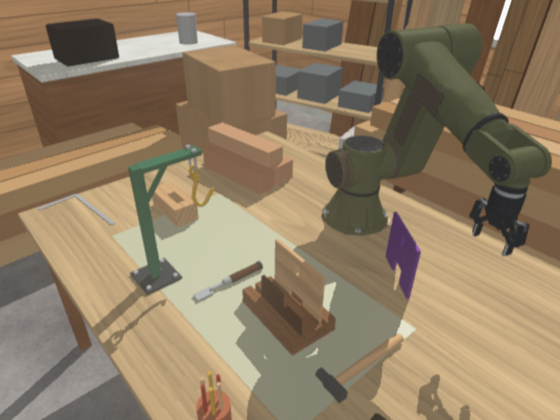

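View pics/side0.png

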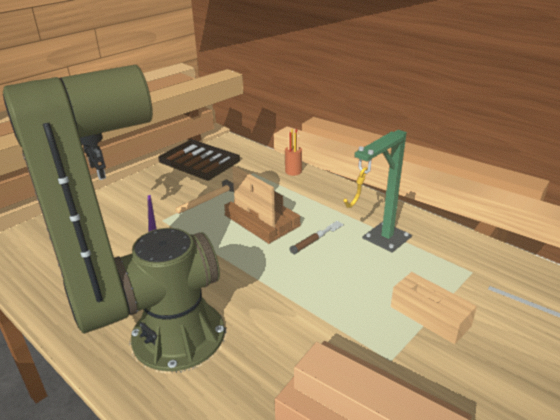

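View pics/wrist0.png

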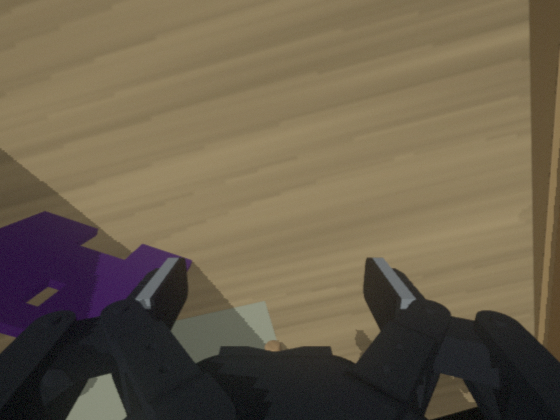

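The plywood plate stands in the rack at scene (298,283) and side (256,200). The purple plate at scene (403,255) has the template's shape but the wrong colour. The dark plate behind the plywood one is the short template. The yellow hook hangs at scene (200,188) under the green bracket. I'll enlarge these to confirm.

Run:
```python
import cv2
a=cv2.imread('pics/scene0.png')
cv2.imwrite('pics/cA.png',cv2.resize(a[230:355,225:350],None,fx=4.8,fy=4.8,interpolation=cv2.INTER_CUBIC))
cv2.imwrite('pics/cC.png',cv2.resize(a[135:295,115:235],None,fx=3.75,fy=3.75,interpolation=cv2.INTER_CUBIC))
b=cv2.imread('pics/side0.png')
cv2.imwrite('pics/cB.png',cv2.resize(b[165:245,215:315],None,fx=7,fy=7,interpolation=cv2.INTER_CUBIC))
cv2.imwrite('pics/cD.png',cv2.resize(b[125:255,335:435],None,fx=4.5,fy=4.5,interpolation=cv2.INTER_CUBIC))
```

```text
(no output)
```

View pics/cA.png

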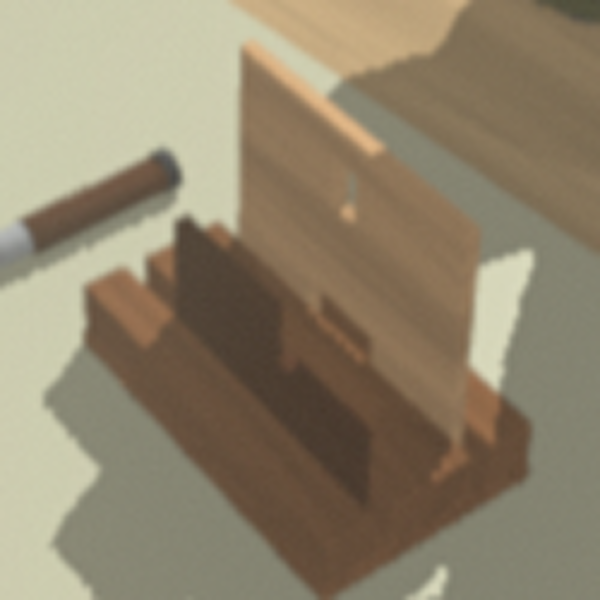

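View pics/cB.png

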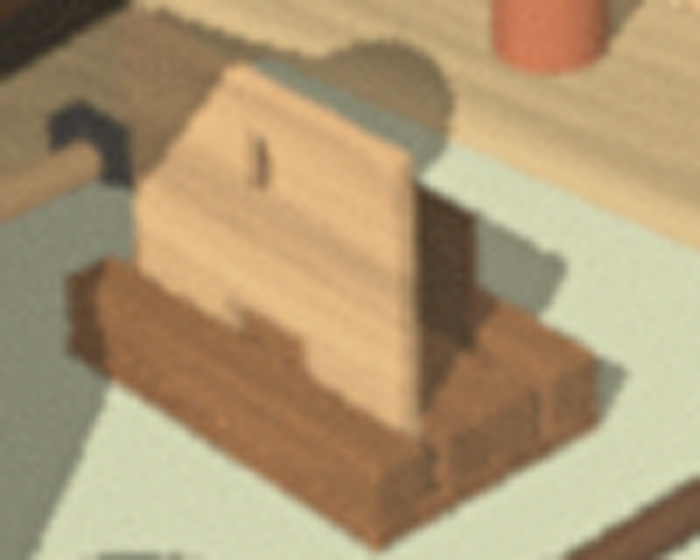

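View pics/cC.png

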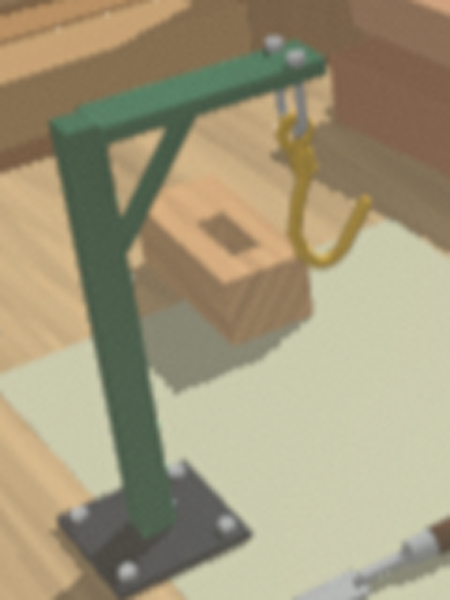

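View pics/cD.png

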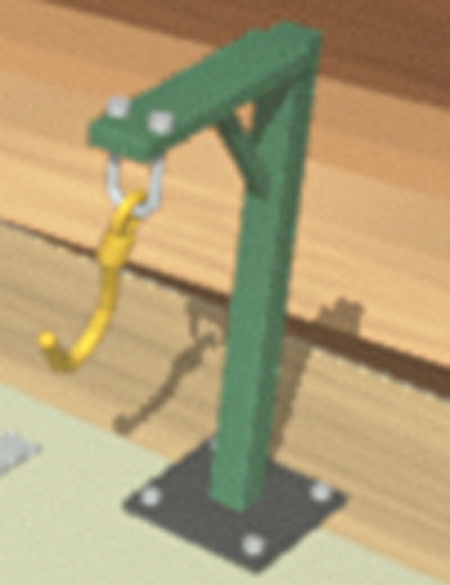

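The crops show the light plywood plate with the slot and notch in the nearer groove, and the short dark template behind it. Next I'll measure the plate, rack and bracket.

Run:
```python
from h import *
s=ld('scene0');d=ld('side0')
A=lambda x,y:(225+x/4.8,230+y/4.8)
B=lambda x,y:(215+x/7,165+y/7)
C=lambda x,y:(115+x/3.75,135+y/3.75)
D=lambda x,y:(335+x/4.5,125+y/4.5)
p=lambda n,x:print(n,np.round(x,4))
for q in [(245,45),(478,225)]: p('top scene',onz(s,*A(*q),.194))
for q in [(410,155),(235,65)]: p('top side',onz(d,*B(*q),.194))
for q in [(330,600),(530,480),(85,345)]: p('rack bottom scene',onz(s,*A(*q),.0))
for q in [(330,545),(530,425),(85,290)]: p('rack top scene',onz(s,*A(*q),.048))
for q in [(378,550),(70,350),(600,420)]: p('rack bot side',onz(d,*B(*q),.0))
for q in [(378,490),(68,280),(600,360)]: p('rack top side',onz(d,*B(*q),.048))
p('slot',np.r_[tri([(s,*A(348,195)),(d,*B(259,162))])[0]]); print(tri([(s,*A(348,195)),(d,*B(259,162))])[1])
# nuts, tops at ~.394
for q in [(273,42),(296,56)]: p('nut scene',onz(s,*C(*q),.391))
for q in [(119,105),(161,122)]: p('nut side',onz(d,*D(*q),.391))
for q in [(185,460),(250,535),(125,593),(58,520)]: p('base scene',onz(s,*C(*q),.006))
for q in [(125,505),(255,570),(348,495)]: p('base side',onz(d,*D(*q),.006))
```

```text
top scene [0.4947 0.1104 0.194 ]
top scene [0.5034 0.3059 0.194 ]
top side [0.496  0.1078 0.194 ]
top side [0.5025 0.2278 0.194 ]
rack bottom scene [0.6137 0.3203 0.    ]
rack bottom scene [0.4704 0.3336 0.    ]
rack bottom scene [0.5997 0.084  0.    ]
rack top scene [0.6168 0.3216 0.048 ]
rack top scene [0.4755 0.333  0.048 ]
rack top scene [0.5998 0.0869 0.048 ]
rack bot side [0.4532 0.0947 0.    ]
rack bot side [0.4724 0.3321 0.    ]
rack bot side [0.6044 0.0853 0.    ]
rack top side [0.4413 0.0816 0.048 ]
rack top side [0.4687 0.3243 0.048 ]
rack top side [0.5909 0.0741 0.048 ]
slot [0.5005 0.2095 0.1485]
[array([0.79956135, 0.02314826]), array([ 0.64300683, -0.01941789])]
nut scene [ 0.5694 -0.1961  0.391 ]
nut scene [ 0.5692 -0.1632  0.391 ]
nut side [ 0.5699 -0.1622  0.391 ]
nut side [ 0.5676 -0.1946  0.391 ]
base scene [ 0.6788 -0.2401  0.006 ]
base scene [ 0.6853 -0.1177  0.006 ]
base scene [ 0.7961 -0.1224  0.006 ]
base scene [ 0.7986 -0.2383  0.006 ]
base side [ 0.6803 -0.1229  0.006 ]
base side [ 0.6767 -0.2375  0.006 ]
base side [ 0.8    -0.2403  0.006 ]
```

```bash
cat >> h.py <<'E'
from scipy.spatial.transform import Rotation as Ro
def Rt(yaw,tilt):
    # tool: jaw (y) along plate normal at yaw, z down, top leaning to plate +y by tilt
    n=np.array([np.cos(yaw),np.sin(yaw),0]); w=np.array([-np.sin(yaw),np.cos(yaw),0])
    z=-(np.cos(tilt)*np.array([0,0,1])+np.sin(tilt)*w); y=n; x=np.cross(y,z)
    return np.c_[x,y,z]
def go(P,yaw,tilt):
    s=env.sense(); R0=Ro.from_rotvec(s['tcp_rot']); R=Rt(yaw,tilt); T=np.array(P)-.155*R[:,2]
    print('t',s['clock'],'shift cm',np.round((T-s['eef_pos'])*100,2),'turn',np.round((Ro.from_matrix(R)*R0.inv()).as_rotvec(),3), 'F',np.round(s['ft_force'],2),'w',round(s['grip_width'],4))
def grasp():
    s=env.sense(); R=Ro.from_rotvec(s['tcp_rot']).as_matrix(); return np.array(s['eef_pos'])+.155*R[:,2],R
E
python3 - <<'E'
from h import *
go([.503,.2775,.26],-.065,.25)
print(Ro.from_rotvec(env.sense()['tcp_rot']).as_matrix())
s=ld('scene0');d=ld('side0')
print([onz(s,u,v,.0) for u,v in [(390,275),(410,290)]],tri([(s,399,215),(d,152,198)]))
E
```

```text
t 0.15 shift cm [ 37.01 -21.73   0.59] turn [-0.219 -0.16  -1.379] F [ 0.2  -0.13  0.22] w 0.0858
[[-9.69206089e-01  2.46250883e-01 -2.43514664e-04]
 [ 2.46251002e-01  9.69205725e-01 -8.40484222e-04]
 [ 2.90458240e-05 -8.74568156e-04 -9.99999617e-01]]
[array([1.71767531e-01, 2.93187205e-01, 1.11022302e-16]), array([0.18099827, 0.37450426, 0.        ])] (array([0.1714924 , 0.28946657, 0.22977115]), [array([ 2.06394972, -0.56557872]), array([1.9881327 , 0.57913256])])
```

Request:
arm_command([
  [[1, 0, 3], [0, 0, -0.1]],
  [[5, 0, 4], [0, 0, -0.2]],
  [[9, -0.5, 4], [-0.02, -0.02, -0.32]],
  [[13, -2, 4], [-0.04, -0.03, -0.44]],
  [[17, -4, 4], [-0.06, -0.05, -0.56]],
  [[21, -6, 4], [-0.09, -0.07, -0.68]],
  [[24, -8, 4], [-0.12, -0.09, -0.8]],
  [[27, -10, 4], [-0.14, -0.1, -0.92]],
], jaw=8.54)

```text
clock: 0.82
eef_pos: [0.4073, 0.4316, 0.4439]
tcp_rot: [1.678, 2.514, -0.189]
ft_force: [-0.6, 0.8, -0.4]
grip_width: 0.0853
```

Run:
```python
from h import *
go([.503,.2775,.26],-.065,.25)
```

```text
t 0.8167 shift cm [  9.81 -11.58  -3.37] turn [-0.079 -0.055 -0.453] F [-0.61  0.76 -0.36] w 0.0853
```

Request:
arm_command([
  [[3, -3, -1], [-0.015, -0.01, -0.11]],
  [[6, -6, -2], [-0.035, -0.025, -0.22]],
  [[8, -9, -3], [-0.055, -0.04, -0.34]],
  [[9.8, -11.6, -3.4], [-0.079, -0.055, -0.453]],
  [[9.8, -11.6, -3.4], [-0.079, -0.055, -0.453]],
  [[9.8, -11.6, -3.4], [-0.079, -0.055, -0.453]],
])

```text
clock: 1.32
eef_pos: [0.5062, 0.3143, 0.4092]
tcp_rot: [2.162, 2.021, -0.273]
ft_force: [-0.1, 0.6, -0.0]
grip_width: 0.0857
```

Run:
```python
from h import *
go([.503,.2775,.26],-.065,.25)
for n in ['wrist','scene','side']: cap(n,n+'1')
```

```text
t 1.3167 shift cm [-0.07  0.14  0.09] turn [ 0.    -0.001  0.003] F [-0.13  0.64 -0.04] w 0.0857
```

View pics/wrist1.png

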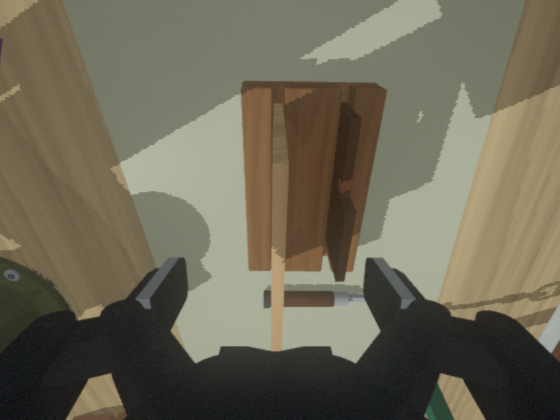

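View pics/scene1.png

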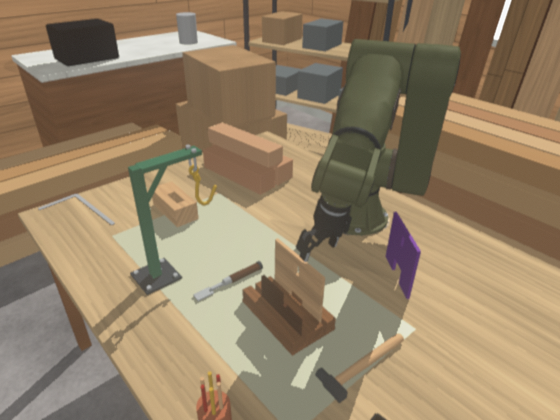

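View pics/side1.png

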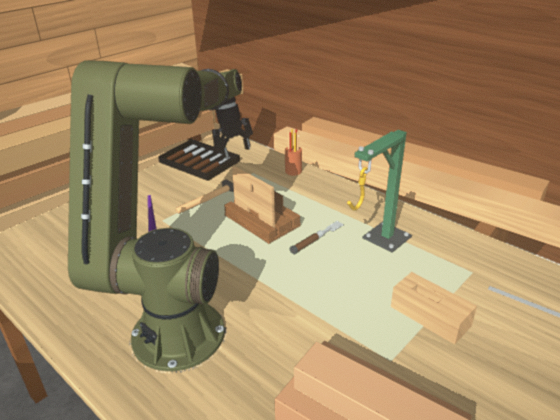

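Run:
```python
from h import *
c=ld('wrist1'); im=c['image']
print(-np.array(c['R']).T@c['t'], np.array(c['R'])[2])
cv2.imwrite('pics/w1c.png',cv2.resize(im[70:370,220:400,::-1],None,fx=2,fy=2,interpolation=cv2.INTER_CUBIC))
print(grasp())
print([proj(c,[.503,y,.194]) for y in (.31,.2775,.2,.11)], [proj(ld('scene1'),[.503,.2775,z]) for z in(.26,.194)])
```

```text
[0.51066455 0.37667499 0.3627009 ] [-0.03516788 -0.50545077 -0.86213847]
(array([0.50247848, 0.27825384, 0.2598637 ]), array([[ 6.10249846e-02,  9.98021958e-01, -1.51037381e-02],
       [ 9.67190581e-01, -6.28649420e-02, -2.46151129e-01],
       [-2.46613727e-01,  4.13175594e-04, -9.69113770e-01]]))
[array([270.1851559 , 162.59294635]), array([273.9962299 , 209.03585113]), array([280.93414668, 293.58341144]), array([286.5593024 , 362.13326681])] [array([318.16609791, 250.60615269]), array([316.58942549, 271.03343442])]
```

View pics/w1c.png

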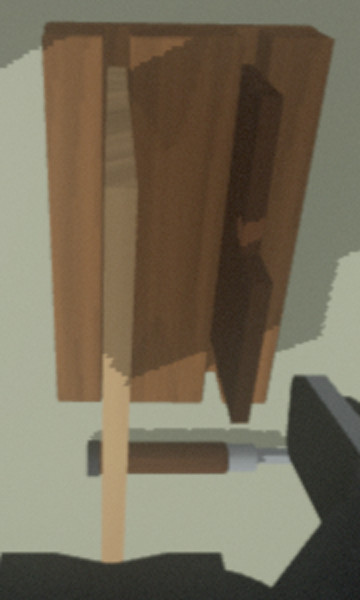

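Run:
```python
from h import *
c=ld('wrist1')
q=lambda x,y:(220+x/2,70+y/2)
for z in (.192,.194):
  for a in [(104,187),(137,187),(104,380),(129,380),(103,555),(123,555)]: print(z,a,np.round(onz(c,*q(*a),z),4))
for a in [(42,40),(332,40),(57,400),(265,403)]: print('rack',np.round(onz(c,*q(*a),.048),4))
```

```text
0.192 (104, 187) [0.504  0.3085 0.192 ]
0.192 (137, 187) [0.514  0.3079 0.192 ]
0.192 (104, 380) [0.4984 0.2328 0.192 ]
0.192 (129, 380) [0.5076 0.2322 0.192 ]
0.192 (103, 555) [0.4903 0.13   0.192 ]
0.192 (123, 555) [0.4994 0.1294 0.192 ]
0.194 (104, 187) [0.504  0.3093 0.194 ]
0.194 (137, 187) [0.514  0.3087 0.194 ]
0.194 (104, 380) [0.4985 0.2345 0.194 ]
0.194 (129, 380) [0.5076 0.2339 0.194 ]
0.194 (103, 555) [0.4905 0.1329 0.194 ]
0.194 (123, 555) [0.4995 0.1323 0.194 ]
rack [0.4734 0.3306 0.048 ]
rack [0.6168 0.3208 0.048 ]
rack [0.454  0.0958 0.048 ]
rack [0.5986 0.0832 0.048 ]
```

Run:
```python
from h import *
go([.5065,.2785,.180],-.078,.25)
```

```text
t 1.4667 shift cm [ 0.47  0.03 -7.99] turn [-0.001  0.    -0.015] F [ 0.22 -0.42 -0.42] w 0.0852
```

Request:
arm_command([
  [[0.5, 0, -2.7], [0, 0, -0.015]],
  [[0.5, 0, -5.5], [0, 0, -0.015]],
  [[0.5, 0, -8], [0, 0, -0.015]],
  [[0.5, 0, -8], [0, 0, -0.015]],
  [[0.5, 0, -8], [0, 0, -0.015]],
])

```text
clock: 1.88
eef_pos: [0.5093, 0.3173, 0.3301]
tcp_rot: [2.171, 2.012, -0.274]
ft_force: [0.9, 0.9, 0.9]
grip_width: 0.0855
```

Request:
arm_command([
  [[0, 0, 0], [0, 0, 0]],
  [[0, 0, 0], [0, 0, 0]],
  [[0, 0, 0], [0, 0, 0]],
  [[0, 0, 0], [0, 0, 0]],
  [[0, 0, 0], [0, 0, 0]],
  [[0, 0, 0], [0, 0, 0]],
], jaw=0.6)

```text
clock: 2.38
eef_pos: [0.5094, 0.3173, 0.3304]
tcp_rot: [2.171, 2.012, -0.273]
ft_force: [0.6, 0.1, 0.8]
grip_width: 0.0123
```

Run:
```python
from h import *
go([.5065,.2785,.180],-.078,.25)
```

```text
t 2.3833 shift cm [ 0.01 -0.05 -0.02] turn [-0.    -0.001 -0.002] F [0.6  0.11 0.76] w 0.0123
```

Request:
arm_command([
  [[0, 0, 0], [0, 0, 0]],
  [[0, 0, 0], [0, 0, 0]],
  [[0, 0, 0.5], [0, 0, 0]],
  [[0, 0, 1.5], [0, 0, 0]],
  [[0, 0, 2.5], [0, 0, 0]],
  [[0, 0, 3.5], [0, 0, 0]],
  [[0, 0, 4.5], [0, 0, 0]],
  [[0, 0, 4.5], [0, 0, 0]],
])

```text
clock: 3.05
eef_pos: [0.5094, 0.3173, 0.3784]
tcp_rot: [2.171, 2.011, -0.267]
ft_force: [0.9, 0.2, -2.4]
grip_width: 0.0093
```

Run:
```python
from h import *
print(env.sense()['ft_force'],env.sense()['ft_torque'])
for n in ['scene','side']: cap(n,n+'2')
a=cv2.imread('pics/scene2.png')[180:360,220:400]; b=cv2.imread('pics/side2.png')[120:300,180:360]
cv2.imwrite('pics/x2.png',cv2.resize(np.hstack([a,b]),None,fx=2.2,fy=2.2,interpolation=cv2.INTER_CUBIC))
```

```text
[ 0.93622369  0.17347368 -2.35120179] [ 0.38966181 -0.04716573  0.01402775]
```

View pics/x2.png

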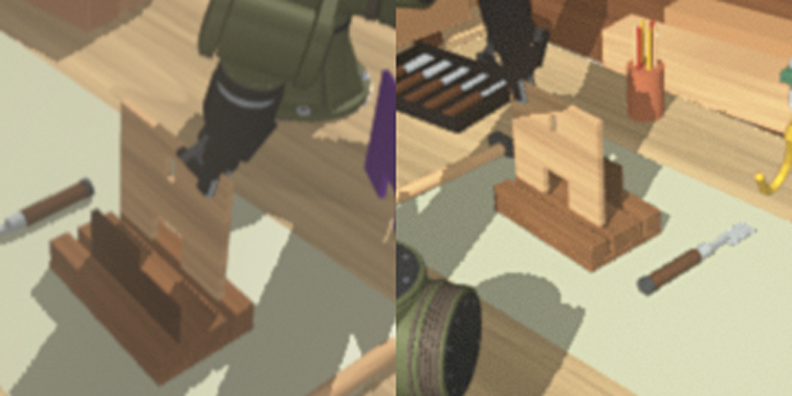

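Request:
arm_command([
  [[0, 0, 1.5], [0, 0, 0]],
  [[0, 0, 3], [0, 0, 0]],
  [[0, 0, 4.5], [0, 0, 0]],
  [[0, 0, 6], [0, 0, 0]],
  [[0, 0, 7.5], [0, 0, 0]],
  [[0, 0, 8.5], [0, 0, 0]],
  [[-0.5, -0.5, 8.5], [0, 0, 0]],
  [[-1.5, -2, 8.5], [0, 0, 0]],
])

```text
clock: 3.82
eef_pos: [0.4942, 0.2977, 0.4597]
tcp_rot: [2.17, 2.013, -0.273]
ft_force: [-0.2, -0.2, -3.7]
grip_width: 0.0096
```

Run:
```python
from h import *
go([.41,-.11,.313],0,.25)
```

```text
t 3.8167 shift cm [ -8.42 -36.94   0.35] turn [-0.001 -0.001  0.075] F [-0.18 -0.24 -3.7 ] w 0.0096
```

Request:
arm_command([
  [[-2, -1.5, 0.3], [0, 0, 0.01]],
  [[-4, -4, 0.3], [0, 0, 0.02]],
  [[-5.5, -7, 0.3], [0, 0, 0.03]],
  [[-7, -10, 0.3], [0, 0, 0.04]],
  [[-8, -13, 0.3], [0, 0, 0.05]],
  [[-8.4, -16, 0.3], [0, 0, 0.06]],
  [[-8.4, -19, 0.3], [0, 0, 0.07]],
  [[-8.4, -22, 0.3], [0, 0, 0.075]],
])

```text
clock: 4.48
eef_pos: [0.4091, 0.0763, 0.4617]
tcp_rot: [2.088, 2.09, -0.263]
ft_force: [1.2, 0.1, -3.0]
grip_width: 0.0094
```

Run:
```python
from h import *
go([.41,-.11,.313],0,.25)
```

```text
t 4.4833 shift cm [  0.09 -14.8    0.15] turn [-0.001 -0.002 -0.001] F [ 1.17  0.14 -3.02] w 0.0094
```

Request:
arm_command([
  [[0.1, -3, 0.2], [0, 0, 0]],
  [[0.1, -6, 0.2], [0, 0, 0]],
  [[0.1, -9, 0.2], [0, 0, 0]],
  [[0.1, -11.5, 0.2], [0, 0, 0]],
  [[0.1, -13.5, 0.2], [0, 0, 0]],
  [[0.1, -14.8, 0.2], [0, 0, 0]],
  [[0.1, -14.8, 0.2], [0, 0, 0]],
  [[0.1, -14.8, 0.2], [0, 0, 0]],
])

```text
clock: 5.15
eef_pos: [0.4096, -0.072, 0.4627]
tcp_rot: [2.091, 2.09, -0.265]
ft_force: [0.1, 0.1, -3.1]
grip_width: 0.0092
```

Run:
```python
from h import *
go([.41,-.11,.313],0,.25)
for n in ['scene','side','wrist']: cap(n,n+'3')
a=cv2.imread('pics/scene3.png')[100:340,120:390]; b=cv2.imread('pics/side3.png')[60:300,230:500]
cv2.imwrite('pics/x3.png',cv2.resize(np.hstack([a,b]),None,fx=1.48,fy=1.48,interpolation=cv2.INTER_CUBIC))
```

```text
t 5.15 shift cm [0.04 0.03 0.05] turn [-0.001 -0.003  0.001] F [ 0.13  0.09 -3.06] w 0.0092
```

View pics/x3.png

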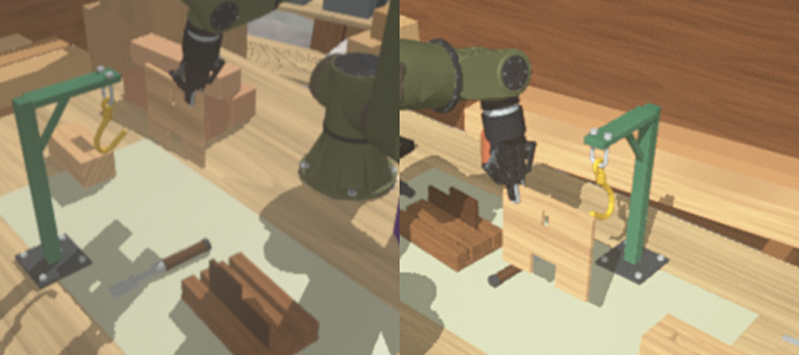

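View pics/wrist3.png

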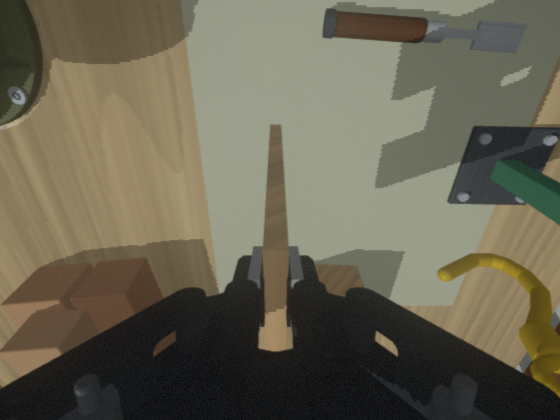

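Run:
```python
from h import *
b=cv2.imread('pics/side3.png')[170:270,290:375]; a=cv2.imread('pics/scene3.png')[135:220,205:275]
cv2.imwrite('pics/x4.png',cv2.resize(b,None,fx=6,fy=6,interpolation=cv2.INTER_CUBIC))
cv2.imwrite('pics/x5.png',cv2.resize(a,None,fx=7,fy=7,interpolation=cv2.INTER_CUBIC))
```

```text
(no output)
```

View pics/x4.png

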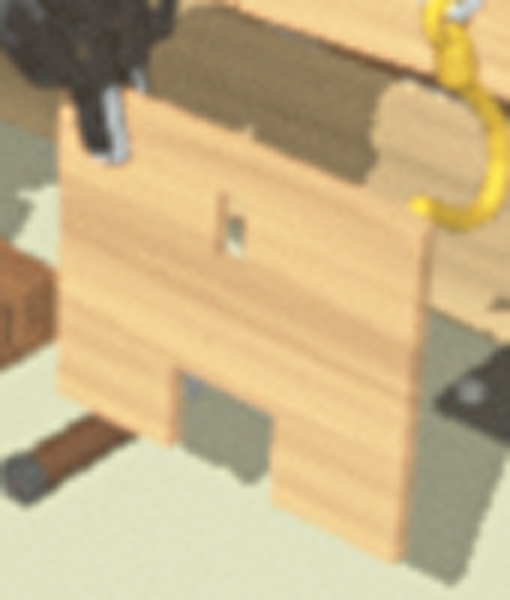

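View pics/x5.png

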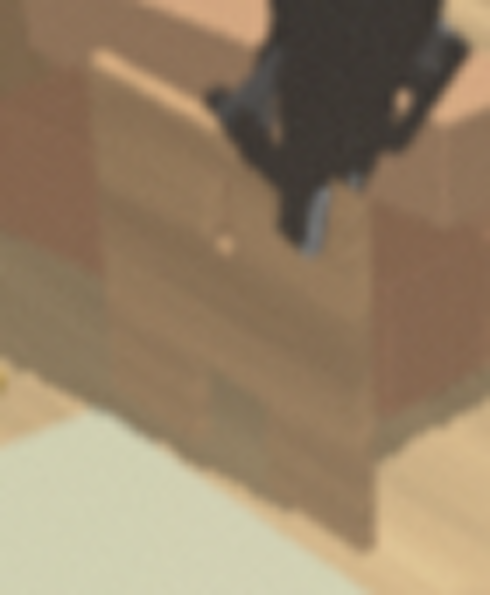

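```bash
cat >> h.py <<'E'
def onx(c,u,v,x):
    o,d=ray(c,u,v); return o+d*(x-o[0])/d[0]
def ony(c,u,v,y):
    o,d=ray(c,u,v); return o+d*(y-o[1])/d[1]
E
python3 - <<'E'
from h import *
d=ld('side3'); B=lambda x,y:(290+x/6,170+y/6)
for n,q in dict(tl=(65,103),tr=(426,232),bl=(58,393),br=(402,562),slot=(232,226),n1=(178,370),n2=(274,412),nb1=(176,447),nb2=(274,505)).items(): print(n,np.round(onx(d,*B(*q),.405),4))
s=ld('scene3');A=lambda x,y:(205+x/7,135+y/7)
for n,q in dict(tl=(92,65),br=(370,550),bl=(105,415),slot=(224,220),n=(210,372),n2=(268,405)).items(): print('scene',n,np.round(onx(s,*A(*q),.415),4))
E
```

```text
tl [ 0.405  -0.0834  0.3096]
tr [ 0.405  -0.2819  0.3243]
bl [ 0.405  -0.0802  0.1438]
br [ 0.405  -0.2837  0.1479]
slot [ 0.405  -0.1811  0.2842]
n1 [ 0.405  -0.1535  0.1924]
n2 [ 0.405  -0.2092  0.1953]
nb1 [ 0.405  -0.1537  0.1476]
nb2 [ 0.405  -0.212   0.1431]
scene tl [ 0.415  -0.275   0.3241]
scene br [ 0.415  -0.0708  0.1541]
scene bl [ 0.415  -0.2864  0.1268]
scene slot [ 0.415  -0.1739  0.2827]
scene n [ 0.415  -0.1913  0.1946]
scene n2 [ 0.415  -0.1456  0.1973]
```

Request:
arm_command([
  [[1, 0, 0], [0, 0, 0]],
  [[2.5, 0, 0], [0, 0, 0]],
  [[4, 0, 0], [0, 0, 0]],
  [[5.3, 0, 0], [0, 0, 0]],
  [[6, 0, 0], [0, 0, 0]],
  [[6.3, 0, 0], [0, 0, 0]],
  [[6.5, 0, 0], [0, 0, 0]],
  [[6.5, 0, 0], [0, 0, 0]],
])

```text
clock: 5.97
eef_pos: [0.475, -0.0709, 0.4631]
tcp_rot: [2.087, 2.092, -0.264]
ft_force: [0.5, 0.3, -2.2]
grip_width: 0.009
```

Run:
```python
from h import *
go([.475,-.11,.313],0,.25)
for i in range(8):
    c=cap('wrist','wr%d'%i)
    hsv=cv2.cvtColor(c['image'],cv2.COLOR_RGB2HSV)
    m=((hsv[...,0]>18)&(hsv[...,0]<32)&(hsv[...,1]>190)&(hsv[...,2]>70)).astype(np.uint8)
    n,l,st,_=cv2.connectedComponentsWithStats(m); k=1+np.argmax(st[1:,4]); ys,xs=np.where(l==k); j=xs<xs.min()+6
    u,v=xs.min()+5,ys[j].mean(); print(env.sense()['clock'],st[k],u,v,np.round(onz(c,u,v,.237),4))
```

```text
t 5.9667 shift cm [-0.   -0.08  0.  ] turn [-0.001 -0.002 -0.002] F [ 0.48  0.27 -2.18] w 0.009
6.0167 [439 310   1   1   1] 444 310.0 [ 0.6219 -0.2156  0.237 ]
6.0667 [440 324   2   2   2] 445 324.5 [ 0.6281 -0.2348  0.237 ]Traceback (most recent call last):
  File "<stdin>", line 7, in <module>
    return _wrapfunc(a, 'argmax', axis=axis, out=out, **kwds)
    return bound(*args, **kwds)
ValueError: attempt to get argmax of an empty sequence
```

Run:
```python
from h import *
for i in range(3):
    a=ld('wr%d'%i)['image']; h=cv2.cvtColor(a,cv2.COLOR_RGB2HSV); print(a[...,0].max()); 
a=ld('wrist3')['image']; h=cv2.cvtColor(a,cv2.COLOR_RGB2HSV)
for p in [(273,447),(265,490),(290,535)]: print(a[p],h[p])
```

```text
170
178
180
[139 120  48] [ 24 167 139]
[155 132  41] [ 24 188 155]
[84 71 22] [ 24 188  84]
```

View pics/wr1.png

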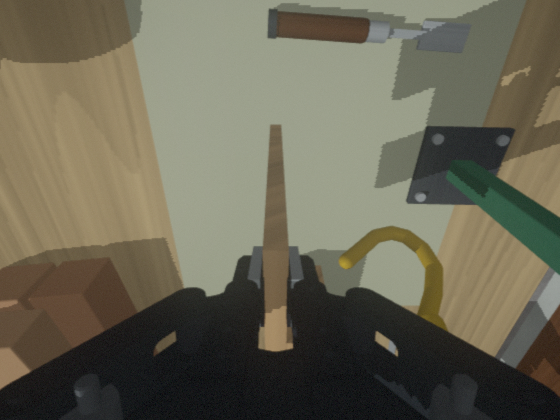

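```bash
cat >> h.py <<'E'
def nose(c,z=.237):
    hsv=cv2.cvtColor(c['image'],cv2.COLOR_RGB2HSV)
    m=((hsv[...,0]>20)&(hsv[...,0]<29)&(hsv[...,1]>140)&(hsv[...,2]>50)).astype(np.uint8); m[:,:282]=0; m[:120]=0
    m=cv2.morphologyEx(m,cv2.MORPH_OPEN,np.ones((3,3)))
    n,l,st,_=cv2.connectedComponentsWithStats(m)
    if n<2: return None
    k=1+np.argmax(st[1:,4]); ys,xs=np.where(l==k); u0=xs.min(); j=xs<u0+5
    u,v=u0+6,ys[j].mean()
    return u,v,st[k,4],np.round(onz(c,u,v,z),4)
E
python3 - <<'E'
from h import *
for i in range(3): print(i,nose(ld('wr%d'%i)))
for i in range(12):
    c=cap('wrist','ws%d'%i); print(round(env.sense()['clock'],3),nose(c))
E
```

```text
0 (np.int64(359), np.float64(258.4255319148936), np.int32(2435), array([ 0.5397, -0.1582,  0.237 ]))
1 (np.int64(345), np.float64(261.02222222222224), np.int32(2354), array([ 0.529, -0.161,  0.237]))
2 (np.int64(331), np.float64(268.468085106383), np.int32(2110), array([ 0.5188, -0.1688,  0.237 ]))
6.167 (np.int64(324), np.float64(275.0735294117647), np.int32(1886), array([ 0.5138, -0.1759,  0.237 ]))
6.217 (np.int64(324), np.float64(275.0), np.int32(1540), array([ 0.5139, -0.1759,  0.237 ]))
6.267 (np.int64(326), np.float64(278.6829268292683), np.int32(1379), array([ 0.5159, -0.1799,  0.237 ]))
6.317 (np.int64(331), np.float64(285.42857142857144), np.int32(1393), array([ 0.5207, -0.1873,  0.237 ]))
6.367 (np.int64(336), np.float64(288.4791666666667), np.int32(1564), array([ 0.5252, -0.1908,  0.237 ]))
6.417 (np.int64(350), np.float64(282.5660377358491), np.int32(1696), array([ 0.536 , -0.1841,  0.237 ]))
6.467 (np.int64(362), np.float64(274.92), np.int32(1969), array([ 0.5445, -0.1757,  0.237 ]))
6.517 (np.int64(369), np.float64(266.3478260869565), np.int32(2292), array([ 0.5487, -0.1666,  0.237 ]))
6.567 (np.int64(369), np.float64(260.8918918918919), np.int32(2512), array([ 0.5479, -0.161 ,  0.237 ]))
6.617 (np.int64(360), np.float64(256.7391304347826), np.int32(2527), array([ 0.5403, -0.1569,  0.237 ]))
6.667 (np.int64(346), np.float64(260.46666666666664), np.int32(2380), array([ 0.5299, -0.1606,  0.237 ]))
6.717 (np.int64(332), np.float64(268.7450980392157), np.int32(2114), array([ 0.5199, -0.1691,  0.237 ]))
```

Request:
arm_command([
  [[0.6, 0, 0], [0, 0, 0]],
  [[1.2, 0, 0], [0, 0, 0]],
  [[1.7, 0, 0], [0, 0, 0]],
  [[2.0, 0, 0], [0, 0, 0]],
  [[2.15, 0, 0], [0, 0, 0]],
  [[2.3, 0, 0], [0, 0, 0]],
  [[2.35, 0, 0], [0, 0, 0]],
  [[2.4, 0, 0], [0, 0, 0]],
])

```text
clock: 7.38
eef_pos: [0.4989, -0.0711, 0.4632]
tcp_rot: [2.088, 2.092, -0.264]
ft_force: [-0.1, 0.5, -3.0]
grip_width: 0.009
```

Request:
arm_command([
  [[0.05, 0, 0], [0, 0, 0]],
  [[0.08, 0, 0], [0, 0, 0]],
  [[0.12, 0, 0], [0, 0, 0]],
  [[0.16, 0, 0], [0, 0, 0]],
  [[0.2, 0, 0], [0, 0, 0]],
  [[0.24, 0, 0], [0, 0, 0]],
  [[0.28, 0, 0], [0, 0, 0]],
  [[0.32, 0, 0], [0, 0, 0]],
])

```text
clock: 8.05
eef_pos: [0.5022, -0.0711, 0.4632]
tcp_rot: [2.088, 2.092, -0.264]
ft_force: [-0.0, 0.1, -2.7]
grip_width: 0.009
```

```bash
cat >> h.py <<'E'
def track(n,tag):
    for i in range(n):
        c=cap('wrist','%s%d'%(tag,i)); q=nose(c); s=env.sense(); print(round(s['clock'],3),None if q is None else (int(q[0]),round(q[1]),q[3]),np.round(s['ft_force'],2),np.round(grasp()[0],4))
E
python3 -c "
from h import *
track(8,'t1_')"
```

```text
8.1 (324, 274, array([ 0.5411, -0.175 ,  0.237 ])) [-0.7  -0.17 -2.43] [ 0.5019 -0.1093  0.313 ]
8.15 (325, 277, array([ 0.5423, -0.1779,  0.237 ])) [ 0.64 -1.12 -3.48] [ 0.5019 -0.1093  0.313 ]
8.2 (325, 277, array([ 0.5422, -0.1776,  0.237 ])) [ 0.46  0.95 -2.36] [ 0.5018 -0.1093  0.313 ]
8.25 (328, 271, array([ 0.544 , -0.1715,  0.237 ])) [-1.11  0.68 -2.58] [ 0.5018 -0.1093  0.313 ]
8.3 (325, 266, array([ 0.5412, -0.1664,  0.237 ])) [-0.16 -0.41 -3.79] [ 0.5018 -0.1093  0.313 ]
8.35 (321, 263, array([ 0.5378, -0.1635,  0.237 ])) [-0.4  -0.35 -3.01] [ 0.5018 -0.1093  0.313 ]
8.4 (316, 256, array([ 0.5334, -0.1559,  0.237 ])) [ 0.07 -0.72 -2.86] [ 0.5018 -0.1093  0.313 ]
8.45 (312, 252, array([ 0.5301, -0.1525,  0.237 ])) [-0.66 -0.53 -3.48] [ 0.5018 -0.1093  0.313 ]
```

```bash
python3 -c "
import cv2,numpy as np
print(1)
cv2.imwrite('pics/y1.png',cv2.resize(np.hstack([cv2.imread('pics/t1_%d.png'%i)[200:380,230:430] for i in (2,7)]),None,fx=2,fy=2,interpolation=cv2.INTER_CUBIC))"
```

```text
1
```

View pics/y1.png

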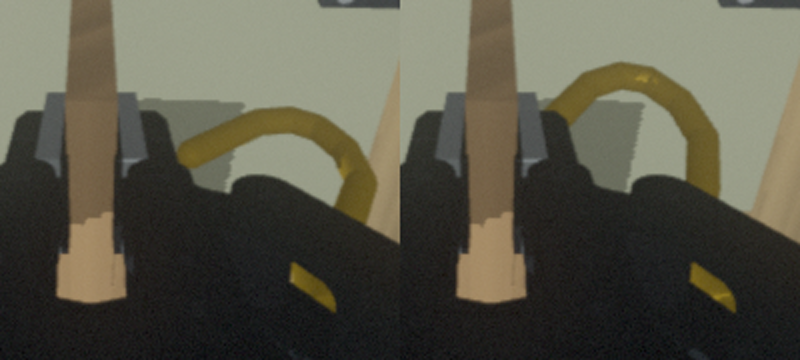

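Request:
arm_command([
  [[0.05, 0, 0], [0, 0, 0]],
  [[0.1, 0, 0], [0, 0, 0]],
  [[0.14, 0, 0], [0, 0, 0]],
  [[0.18, 0, 0], [0, 0, 0]],
  [[0.22, 0, 0], [0, 0, 0]],
  [[0.26, 0, 0], [0, 0, 0]],
  [[0.3, 0, 0], [0, 0, 0]],
  [[0.35, 0, 0], [0, 0, 0]],
])

```text
clock: 9.12
eef_pos: [0.5056, -0.0711, 0.4632]
tcp_rot: [2.088, 2.092, -0.264]
ft_force: [0.4, 1.1, -3.6]
grip_width: 0.0094
```

Request:
arm_command([
  [[0.05, 0, 0], [0, 0, 0]],
  [[0.1, 0, 0], [0, 0, 0]],
  [[0.14, 0, 0], [0, 0, 0]],
  [[0.18, 0, 0], [0, 0, 0]],
  [[0.22, 0, 0], [0, 0, 0]],
  [[0.26, 0, 0], [0, 0, 0]],
  [[0.3, 0, 0], [0, 0, 0]],
  [[0.35, 0, 0], [0, 0, 0]],
])

```text
clock: 9.78
eef_pos: [0.5092, -0.0711, 0.4632]
tcp_rot: [2.088, 2.092, -0.264]
ft_force: [0.3, 0.8, -3.1]
grip_width: 0.009
```

Request:
arm_command([
  [[0.05, 0, 0], [0, 0, 0]],
  [[0.1, 0, 0], [0, 0, 0]],
  [[0.14, 0, 0], [0, 0, 0]],
  [[0.18, 0, 0], [0, 0, 0]],
  [[0.22, 0, 0], [0, 0, 0]],
  [[0.26, 0, 0], [0, 0, 0]],
  [[0.3, 0, 0], [0, 0, 0]],
  [[0.35, 0, 0], [0, 0, 0]],
])

```text
clock: 10.45
eef_pos: [0.5127, -0.0711, 0.4632]
tcp_rot: [2.088, 2.092, -0.264]
ft_force: [1.0, -0.2, -3.1]
grip_width: 0.0092
```

Request:
arm_command([
  [[0.05, 0, 0], [0, 0, 0]],
  [[0.1, 0, 0], [0, 0, 0]],
  [[0.14, 0, 0], [0, 0, 0]],
  [[0.18, 0, 0], [0, 0, 0]],
  [[0.22, 0, 0], [0, 0, 0]],
  [[0.26, 0, 0], [0, 0, 0]],
  [[0.3, 0, 0], [0, 0, 0]],
  [[0.35, 0, 0], [0, 0, 0]],
])

```text
clock: 11.12
eef_pos: [0.5163, -0.0711, 0.4632]
tcp_rot: [2.088, 2.092, -0.264]
ft_force: [0.1, -1.0, -3.0]
grip_width: 0.009
```

```bash
python3 -c "
from h import *
for i in range(4): 
  cap('side','s4_%d'%i);cap('scene','c4_%d'%i)
s=env.sense();print(s['clock'],s['ft_force'],grasp()[0])
A=np.hstack([cv2.resize(cv2.imread('pics/c4_%d.png'%i)[130:230,160:260],None,fx=2,fy=2,interpolation=cv2.INTER_CUBIC) for i in range(4)])
B=np.hstack([cv2.resize(cv2.imread('pics/s4_%d.png'%i)[130:230,310:410],None,fx=2,fy=2,interpolation=cv2.INTER_CUBIC) for i in range(4)])
cv2.imwrite('pics/y2.png',np.vstack([A,B]))
"
```

```text
11.5167 [ 0.91504624  0.61205463 -1.51833344] [ 0.51591173 -0.10929864  0.31303201]
```

View pics/y2.png

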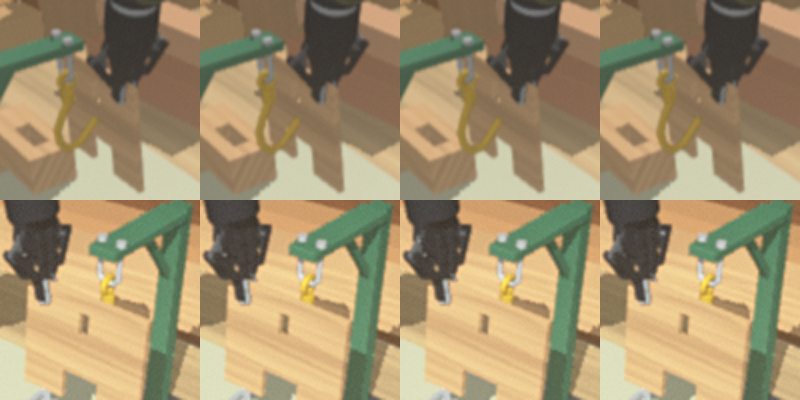

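Both views show the hook's nose resting on the plate just below the slot, and it is almost still. I'll press on slowly by about 15 mm.

Request:
arm_command([
  [[0.05, 0, 0], [0, 0, 0]],
  [[0.12, 0, 0], [0, 0, 0]],
  [[0.2, 0, 0], [0, 0, 0]],
  [[0.28, 0, 0], [0, 0, 0]],
  [[0.36, 0, 0], [0, 0, 0]],
  [[0.44, 0, 0], [0, 0, 0]],
  [[0.52, 0, 0], [0, 0, 0]],
  [[0.6, 0, 0], [0, 0, 0]],
])

```text
clock: 12.18
eef_pos: [0.5223, -0.0711, 0.4632]
tcp_rot: [2.088, 2.092, -0.264]
ft_force: [-0.4, 0.9, -3.3]
grip_width: 0.0096
```

Request:
arm_command([
  [[0.05, 0, 0], [0, 0, 0]],
  [[0.12, 0, 0], [0, 0, 0]],
  [[0.2, 0, 0], [0, 0, 0]],
  [[0.28, 0, 0], [0, 0, 0]],
  [[0.36, 0, 0], [0, 0, 0]],
  [[0.44, 0, 0], [0, 0, 0]],
  [[0.52, 0, 0], [0, 0, 0]],
  [[0.6, 0, 0], [0, 0, 0]],
])

```text
clock: 12.85
eef_pos: [0.5284, -0.0711, 0.4632]
tcp_rot: [2.088, 2.092, -0.264]
ft_force: [-1.9, 0.6, -2.9]
grip_width: 0.0091
```

Request:
arm_command([
  [[0.05, 0, 0], [0, 0, 0]],
  [[0.12, 0, 0], [0, 0, 0]],
  [[0.2, 0, 0], [0, 0, 0]],
  [[0.28, 0, 0], [0, 0, 0]],
  [[0.36, 0, 0], [0, 0, 0]],
  [[0.4, 0, 0], [0, 0, 0]],
  [[0.4, 0, 0], [0, 0, 0]],
  [[0.4, 0, 0], [0, 0, 0]],
])

```text
clock: 13.52
eef_pos: [0.5324, -0.0711, 0.4633]
tcp_rot: [2.088, 2.092, -0.264]
ft_force: [-0.7, 0.3, -2.7]
grip_width: 0.0089
```

Request:
arm_command([
  [[0, 0, 0], [0, 0, 0]],
  [[0, 0, 0], [0, 0, 0]],
  [[0, 0, 0], [0, 0, 0]],
  [[0, 0, 0], [0, 0, 0]],
  [[0, 0, 0], [0, 0, 0]],
  [[0, 0, 0], [0, 0, 0]],
  [[0, 0, 0], [0, 0, 0]],
  [[0, 0, 0], [0, 0, 0]],
])

```text
clock: 14.18
eef_pos: [0.5324, -0.0711, 0.4633]
tcp_rot: [2.088, 2.092, -0.264]
ft_force: [-0.2, 0.4, -2.5]
grip_width: 0.0091
```

```bash
python3 -c "
from h import *
for i in range(4): 
  cap('scene','c5_%d'%i);cap('wrist','w5_%d'%i)
s=env.sense();print(s['clock'],s['ft_force'],grasp()[0])
A=np.hstack([cv2.resize(cv2.imread('pics/c5_%d.png'%i)[130:230,160:260],None,fx=4,fy=4,interpolation=cv2.INTER_CUBIC) for i in (0,3)])
B=np.hstack([cv2.resize(cv2.imread('pics/w5_%d.png'%i)[210:310,230:430],None,fx=2,fy=2,interpolation=cv2.INTER_CUBIC) for i in (0,3)])
cv2.imwrite('pics/y3.png',np.vstack([A,B]))
"
```

```text
14.5833 [ 0.19115879 -0.25902376 -2.08183997] [ 0.53210809 -0.10929969  0.31307652]
```

View pics/y3.png

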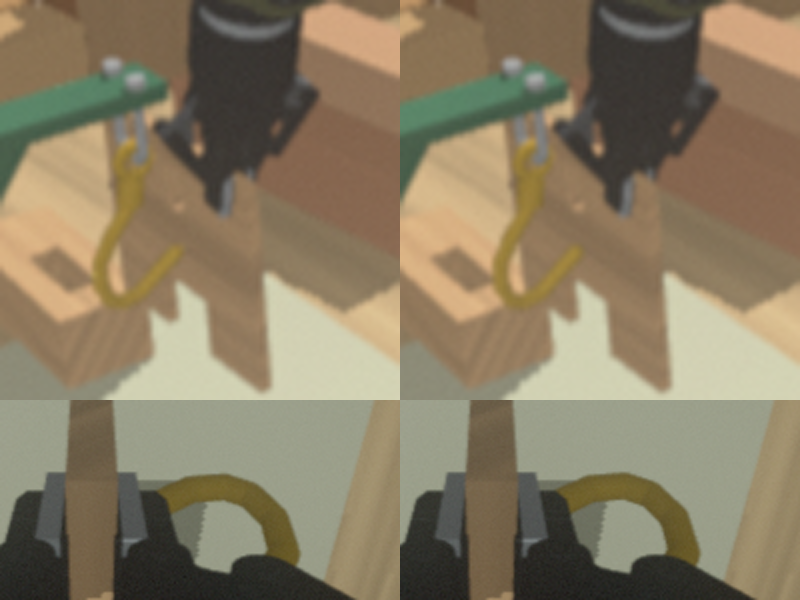

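```bash
python3 -c "
from h import *
c=ld('c5_0')
cv2.imwrite('pics/y4.png',cv2.resize(cv2.imread('pics/c5_0.png')[160:220,175:235],None,fx=10,fy=10,interpolation=cv2.INTER_CUBIC))
print(proj(c,[.537,-.18,.284]),proj(c,[.537,-.18,.266]),proj(c,[.543,-.18,.23]))
"
```

```text
[203.49444298 177.24597477] [203.99372913 182.39531115] [203.33517909 193.1057552 ]
```

View pics/y4.png

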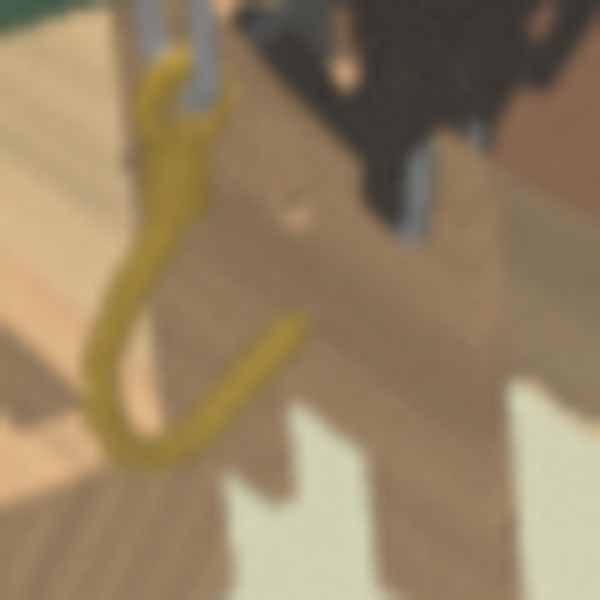

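Request:
arm_command([
  [[-0.08, 0, 0], [0, 0, 0]],
  [[-0.16, 0, 0], [0, 0, 0]],
  [[-0.24, 0, 0], [0, 0, 0]],
  [[-0.32, 0, 0], [0, 0, 0]],
  [[-0.4, 0, 0], [0, 0, 0]],
  [[-0.48, 0, 0], [0, 0, 0]],
  [[-0.55, 0, 0], [0, 0, 0]],
  [[-0.6, 0, 0], [0, 0, 0]],
])

```text
clock: 15.25
eef_pos: [0.5263, -0.0711, 0.4633]
tcp_rot: [2.088, 2.092, -0.264]
ft_force: [-1.1, 0.2, -3.4]
grip_width: 0.0093
```

Request:
arm_command([
  [[-0.05, 0, -0.05], [0, 0, 0]],
  [[-0.1, 0, -0.15], [0, 0, 0]],
  [[-0.15, 0, -0.3], [0, 0, 0]],
  [[-0.2, 0, -0.5], [0, 0, 0]],
  [[-0.25, 0, -0.7], [0, 0, 0]],
  [[-0.3, 0, -0.9], [0, 0, 0]],
  [[-0.35, 0, -1.1], [0, 0, 0]],
  [[-0.4, 0, -1.3], [0, 0, 0]],
])

```text
clock: 15.92
eef_pos: [0.5223, -0.0711, 0.45]
tcp_rot: [2.088, 2.092, -0.264]
ft_force: [0.1, 0.3, -1.4]
grip_width: 0.009
```

Request:
arm_command([
  [[0, 0, -0.2], [0, 0, 0]],
  [[0, 0, -0.4], [0, 0, 0]],
  [[0, 0, -0.6], [0, 0, 0]],
  [[0, 0, -0.8], [0, 0, 0]],
  [[0, 0, -1.0], [0, 0, 0]],
  [[0, 0, -1.2], [0, 0, 0]],
  [[0, 0, -1.3], [0, 0, 0]],
  [[0, 0, -1.3], [0, 0, 0]],
])

```text
clock: 16.58
eef_pos: [0.5223, -0.0711, 0.4367]
tcp_rot: [2.088, 2.092, -0.264]
ft_force: [-0.3, -0.4, -2.7]
grip_width: 0.0092
```

```bash
cat > v.py <<'E'
from h import *
import sys
t=sys.argv[1]
for i in range(2): 
  cap('scene','c%s_%d'%(t,i));cap('side','s%s_%d'%(t,i)); cap('wrist','w%s_%d'%(t,i))
s=env.sense();print(s['clock'],s['ft_force'],grasp()[0])
B=cv2.resize(cv2.imread('pics/s%s_0.png'%t)[130:230,310:410],None,fx=4,fy=4,interpolation=cv2.INTER_CUBIC)
A=np.hstack([cv2.resize(cv2.imread('pics/c%s_%d.png'%(t,i))[140:240,160:260],None,fx=4,fy=4,interpolation=cv2.INTER_CUBIC) for i in (0,)]+[B])
B=np.hstack([cv2.resize(cv2.imread('pics/w%s_%d.png'%(t,i))[200:300,230:430],None,fx=2,fy=2,interpolation=cv2.INTER_CUBIC) for i in (0,1)])
cv2.imwrite('pics/v%s.png'%t,np.vstack([A,B]))
E
python3 v.py 6
```

```text
16.8833 [-0.11651168  1.11057122 -3.7434105 ] [ 0.52202103 -0.1093133   0.28697884]
```

View pics/v6.png

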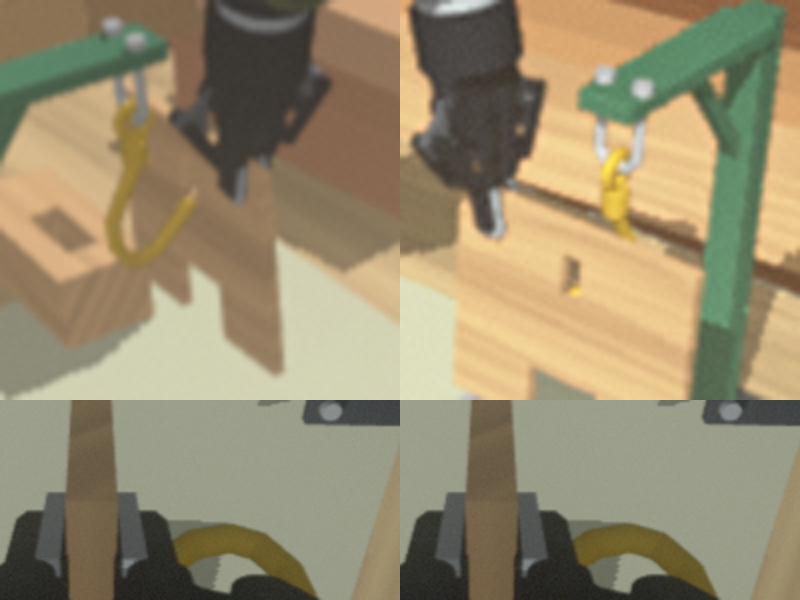

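The side view shows the yellow nose at (575,290) in the crop, at the lower edge of the slot and in line with it. I'll lower the last 2 cm.

Request:
arm_command([
  [[0, 0, -0.2], [0, 0, 0]],
  [[0, 0, -0.4], [0, 0, 0]],
  [[0, 0, -0.6], [0, 0, 0]],
  [[0, 0, -0.85], [0, 0, 0]],
  [[0, 0, -1.1], [0, 0, 0]],
  [[0, 0, -1.4], [0, 0, 0]],
  [[0, 0, -1.7], [0, 0, 0]],
  [[0, 0, -1.9], [0, 0, 0]],
])

```text
clock: 17.55
eef_pos: [0.5223, -0.0711, 0.4177]
tcp_rot: [2.088, 2.092, -0.264]
ft_force: [-0.6, 0.1, -3.0]
grip_width: 0.0093
```

```bash
python3 v.py 7
```

```text
17.85 [-0.54551407  0.50758231 -2.59548302] [ 0.52205286 -0.10930967  0.26812911]
```

View pics/v7.png

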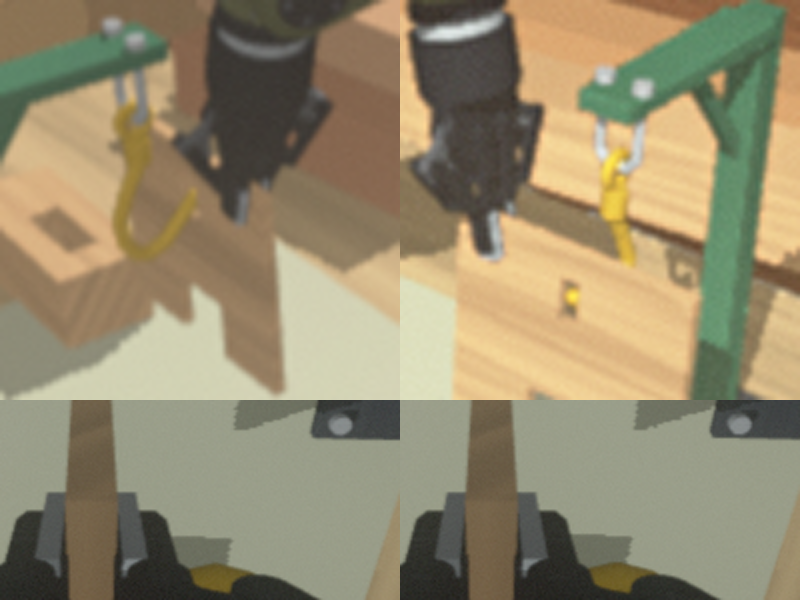

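```bash
python3 -c "
from h import *
c=ld('s7_0'); f=lambda X:np.round((proj(c,X)-[310,130])*4,1)
for n,X in dict(slotc=[.517,-.18,.239],l=[.517,-.172,.239],r=[.517,-.188,.239],top=[.517,-.18,.257],nose=[.525,-.18,.238],noseT=[.520,-.18,.238]).items(): print(n,f(X))
cv2.imwrite('pics/y7.png',cv2.resize(cv2.imread('pics/s7_0.png')[185:225,430-300+300:470] if 0 else cv2.imread('pics/s7_0.png')[185:225,430//1-0-0:470] if 0 else cv2.imread('pics/s7_0.png')[185:225,432-0:472] if 0 else cv2.imread('pics/s7_0.png')[190:220,435:470],None,fx=16,fy=16,interpolation=cv2.INTER_CUBIC))
cv2.imwrite('pics/y7.png',cv2.resize(cv2.imread('pics/s7_0.png')[190:220,435:470],None,fx=16,fy=16,interpolation=cv2.INTER_CUBIC) if 0 else cv2.resize(cv2.imread('pics/s7_0.png')[188:220,435-0:470-0] if 0 else cv2.imread('pics/s7_0.png')[190:218,440:468] if 0 else cv2.imread('pics/s7_0.png')[190:218,310+565//4-20+0:310+565//4+20],None,fx=16,fy=16,interpolation=cv2.INTER_CUBIC))
"
```

```text
slotc [168.4 298.5]
l [159.3 294.6]
r [177.7 302.5]
top [170.  277.1]
nose [175.  295.1]
noseT [170.8 298. ]
```

View pics/y7.png

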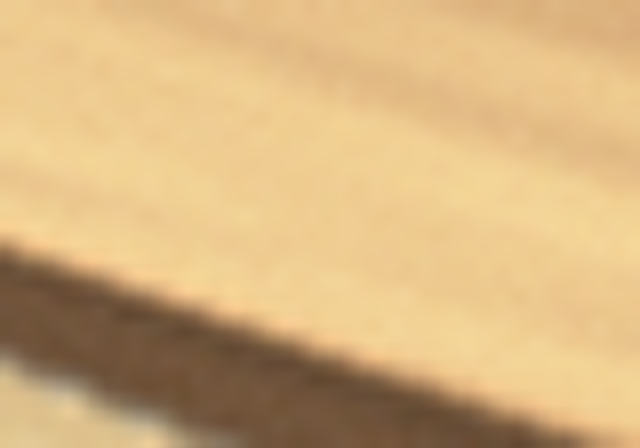

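The nose projects where a plumb nose should be (575,295), and I see it at (573,296). It is centred in the slot to about 1 mm. Next I'll advance along the line of the bar.

Request:
arm_command([
  [[0.1, 0, -0.05], [0, 0, 0]],
  [[0.2, 0, -0.13], [0, 0, 0]],
  [[0.32, 0, -0.25], [0, 0, 0]],
  [[0.44, 0, -0.37], [0, 0, 0]],
  [[0.56, 0, -0.49], [0, 0, 0]],
  [[0.68, 0, -0.6], [0, 0, 0]],
  [[0.8, 0, -0.72], [0, 0, 0]],
  [[0.9, 0, -0.82], [0, 0, 0]],
])

```text
clock: 18.52
eef_pos: [0.5314, -0.0711, 0.4099]
tcp_rot: [2.088, 2.091, -0.264]
ft_force: [-0.4, 0.2, -3.6]
grip_width: 0.0091
```

```bash
python3 v.py 8
```

```text
18.8167 [-0.74234366 -0.30283155 -3.4214103 ] [ 0.5310602  -0.10932042  0.26002058]
```

View pics/v8.png

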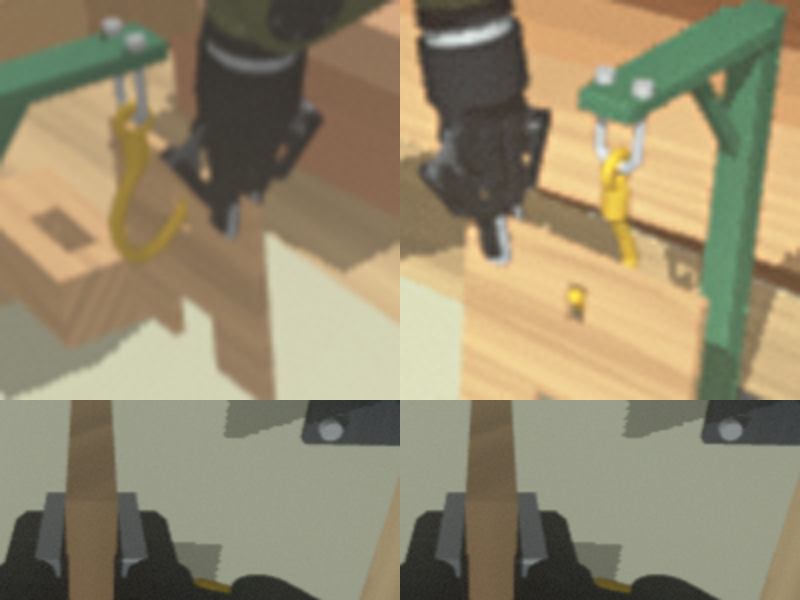

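Request:
arm_command([
  [[0.12, 0, -0.12], [0, 0, 0]],
  [[0.24, 0, -0.24], [0, 0, 0]],
  [[0.36, 0, -0.36], [0, 0, 0]],
  [[0.48, 0, -0.48], [0, 0, 0]],
  [[0.6, 0, -0.6], [0, 0, 0]],
  [[0.72, 0, -0.72], [0, 0, 0]],
  [[0.84, 0, -0.84], [0, 0, 0]],
  [[0.96, 0, -0.96], [0, 0, 0]],
])

```text
clock: 19.48
eef_pos: [0.541, -0.0711, 0.4005]
tcp_rot: [2.088, 2.091, -0.264]
ft_force: [-0.4, 1.4, -3.4]
grip_width: 0.0091
```

```bash
python3 v.py 9
```

```text
19.7833 [-0.12641977  0.2891114  -2.53865783] [ 0.54065068 -0.10932473  0.25046847]
```

View pics/v9.png

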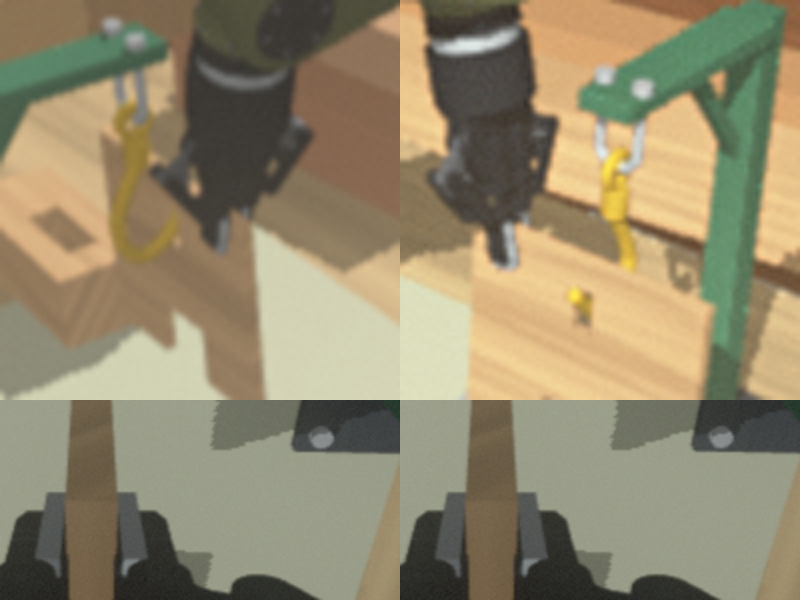

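The nose is through the slot and sticks out towards the robot (side crop 577,296). The hook has not moved. I'll continue.

Request:
arm_command([
  [[0.14, 0, -0.14], [0, 0, 0]],
  [[0.28, 0, -0.28], [0, 0, 0]],
  [[0.42, 0, -0.42], [0, 0, 0]],
  [[0.56, 0, -0.56], [0, 0, 0]],
  [[0.7, 0, -0.7], [0, 0, 0]],
  [[0.84, 0, -0.84], [0, 0, 0]],
  [[0.98, 0, -0.98], [0, 0, 0]],
  [[1.12, 0, -1.12], [0, 0, 0]],
])

```text
clock: 20.45
eef_pos: [0.5522, -0.0711, 0.3893]
tcp_rot: [2.088, 2.091, -0.263]
ft_force: [-0.4, -0.2, -3.8]
grip_width: 0.0094
```

Request:
arm_command([
  [[0.12, 0, -0.12], [0, 0, 0]],
  [[0.25, 0, -0.22], [0, 0, 0]],
  [[0.4, 0, -0.32], [0, 0, 0]],
  [[0.55, 0, -0.4], [0, 0, 0]],
  [[0.7, 0, -0.47], [0, 0, 0]],
  [[0.85, 0, -0.54], [0, 0, 0]],
  [[1.0, 0, -0.6], [0, 0, 0]],
  [[1.0, 0, -0.6], [0, 0, 0]],
])

```text
clock: 21.12
eef_pos: [0.5624, -0.0711, 0.3831]
tcp_rot: [2.088, 2.091, -0.264]
ft_force: [0.9, 0.4, -3.6]
grip_width: 0.0091
```

```bash
python3 v.py 10
```

```text
21.4167 [-0.05237467  0.70070504 -3.3885612 ] [ 0.56195647 -0.1093337   0.23316083]
```

View pics/v10.png

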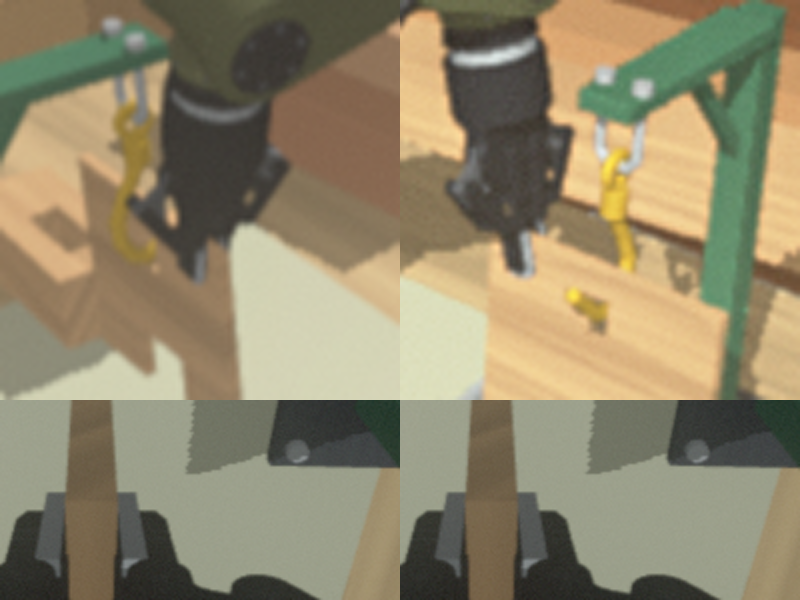

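Request:
arm_command([
  [[0.15, 0, -0.05], [0, 0, 0]],
  [[0.3, 0, -0.1], [0, 0, 0]],
  [[0.5, 0, -0.15], [0, 0, 0]],
  [[0.7, 0, -0.25], [0, 0, 0]],
  [[0.7, 0, -0.4], [0, 0, 0]],
  [[0.7, 0, -0.55], [0, 0, 0]],
  [[0.7, 0, -0.7], [0, 0, 0]],
  [[0.7, 0, -0.8], [0, 0, 0]],
])

```text
clock: 22.08
eef_pos: [0.5691, -0.0711, 0.3751]
tcp_rot: [2.088, 2.091, -0.264]
ft_force: [-0.2, -0.1, -3.1]
grip_width: 0.0091
```

```bash
cat > f.py <<'E'
from h import *
F=[]
for i in range(6): capture('side'); F.append(env.sense()['ft_force'])
print(round(env.sense()['clock'],2),np.round(np.mean(F,0),2),np.round(np.std(F,0),2),grasp()[0])
E
python3 f.py
```

```text
22.38 [ 0.13  0.09 -3.25] [0.44 0.33 0.49] [ 0.56898928 -0.10934084  0.22528901]
```

Request:
arm_command([
  [[0, 0, -0.05], [0, 0, 0]],
  [[0, 0, -0.1], [0, 0, 0]],
  [[0, 0, -0.15], [0, 0, 0]],
  [[0, 0, -0.2], [0, 0, 0]],
  [[0, 0, -0.25], [0, 0, 0]],
  [[0, 0, -0.3], [0, 0, 0]],
  [[0, 0, -0.35], [0, 0, 0]],
  [[0, 0, -0.35], [0, 0, 0]],
])

```text
clock: 23.05
eef_pos: [0.5692, -0.0711, 0.3723]
tcp_rot: [2.087, 2.091, -0.263]
ft_force: [-0.5, -0.4, 0.1]
grip_width: 0.0089
```

```bash
python3 f.py; python3 v.py 11
```

```text
23.35 [ 0.36 -0.55  1.63] [0.6  0.38 0.33] [ 0.56905989 -0.10938622  0.22197791]
23.65 [0.70769202 0.1544731  2.54890468] [ 0.56903147 -0.10937472  0.22189083]
```

View pics/v11.png

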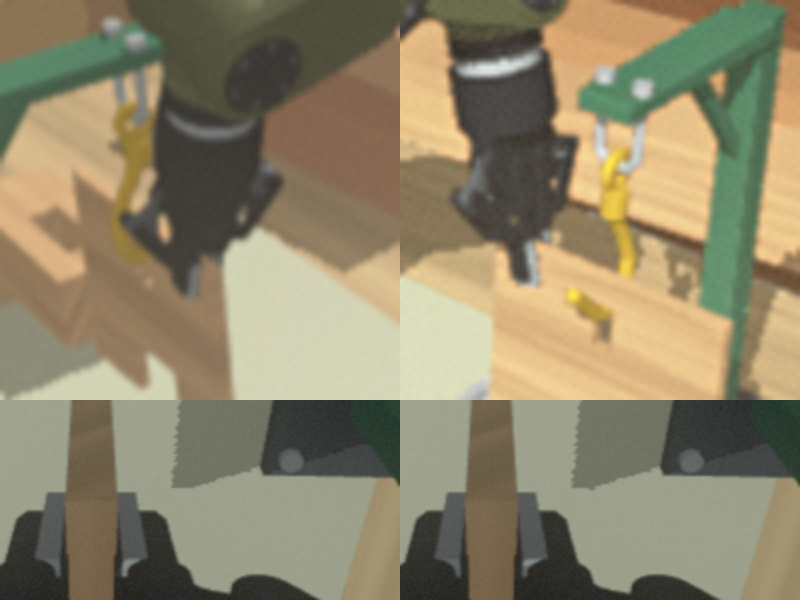

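```bash
python3 -c "
from h import *
c=ld('s11_0')
for q in [(574,297)]: print(ony(c,310+(q[0]-400)/4,130+q[1]/4,-.179))
c7=ld('s7_0'); print(ony(c7,310+(573-400)/4,130+296/4,-.179))
"
python3 f.py
```

```text
[ 0.52544222 -0.179       0.23579104]
[ 0.52407012 -0.179       0.23730406]
23.95 [-0.    0.18  2.63] [0.55 0.37 0.36] [ 0.56900201 -0.10935447  0.22182687]
```

Request:
arm_command([
  [[0, 0, 0.03], [0, 0, 0]],
  [[0, 0, 0.05], [0, 0, 0]],
  [[0, 0, 0.05], [0, 0, 0]],
  [[0, 0, 0.05], [0, 0, 0]],
])

```text
clock: 24.28
eef_pos: [0.5691, -0.0711, 0.3724]
tcp_rot: [2.088, 2.091, -0.263]
ft_force: [0.5, 0.8, 0.3]
grip_width: 0.0091
```

```bash
python3 f.py
```

```text
24.58 [ 0.05 -0.17  0.32] [0.45 0.43 0.47] [ 0.56895727 -0.10933415  0.22222708]
```

Request:
arm_command([
  [[0, 0, 0], [0, 0, 0]],
  [[0, 0, 0], [0, 0, 0]],
  [[0, 0, 0], [0, 0, 0]],
  [[0, 0, 0], [0, 0, 0]],
  [[0, 0, 0], [0, 0, 0]],
  [[0, 0, 0], [0, 0, 0]],
], jaw=1.6)

```text
clock: 25.08
eef_pos: [0.5691, -0.0711, 0.3724]
tcp_rot: [2.088, 2.091, -0.263]
ft_force: [0.8, 0.5, 0.3]
grip_width: 0.0162
```

Request:
arm_command([
  [[0, 0, 0], [0, 0, 0]],
  [[0, 0, 0], [0, 0, 0]],
  [[0, 0, 0], [0, 0, 0]],
  [[0, 0, 0], [0, 0, 0]],
  [[0, 0, 0], [0, 0, 0]],
  [[0, 0, 0], [0, 0, 0]],
], jaw=4)

```text
clock: 25.58
eef_pos: [0.5692, -0.0711, 0.3724]
tcp_rot: [2.087, 2.091, -0.263]
ft_force: [-0.4, -0.0, -0.7]
grip_width: 0.0397
```

```bash
python3 f.py; python3 v.py 12
```

```text
25.88 [ 0.24 -0.37 -0.05] [0.56 0.48 0.44] [ 0.56897081 -0.10933982  0.22223216]
26.1833 [-0.47415717 -0.04447993 -0.89755687] [ 0.56895951 -0.10934294  0.22222979]
```

View pics/v12.png

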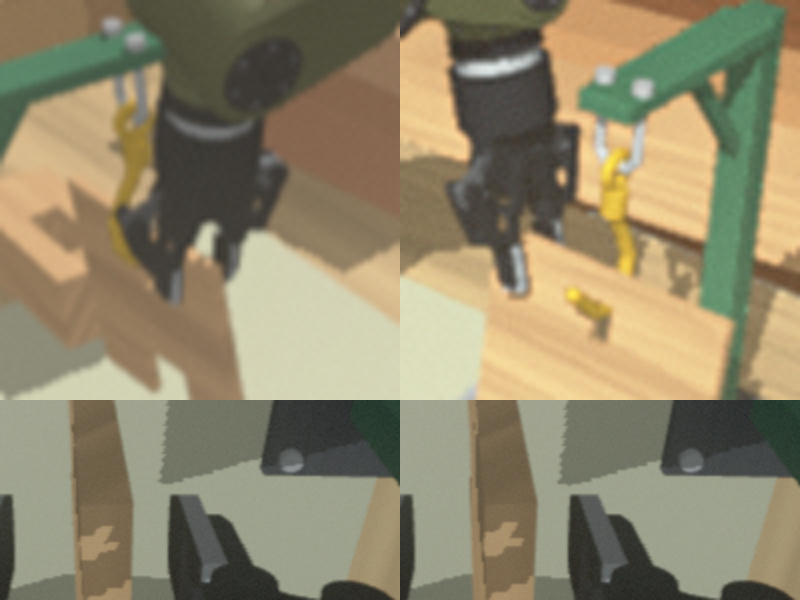

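Released: the plate hangs on the hook with both pads clear of it. I'll retract along the tool axis, up and towards +y.

Request:
arm_command([
  [[0, 0.2, 0.8], [0, 0, 0]],
  [[0, 0.4, 1.6], [0, 0, 0]],
  [[0, 0.65, 2.6], [0, 0, 0]],
  [[0, 1, 4], [0, 0, 0]],
  [[0, 1.4, 5.6], [0, 0, 0]],
  [[0, 1.9, 7.2], [0, 0, 0]],
  [[0, 2.6, 8.8], [0, 0, 0]],
  [[-1, 4, 10.5], [0, 0, 0]],
])

```text
clock: 26.85
eef_pos: [0.5595, -0.0312, 0.479]
tcp_rot: [2.088, 2.09, -0.263]
ft_force: [-0.1, 0.1, 0.3]
grip_width: 0.04
```

Request:
arm_command([
  [[-1, 2, 1], [0, 0, 0]],
  [[-2, 5, 2], [0, 0, 0]],
  [[-3, 8, 2], [0, 0, 0]],
  [[-4, 11, 2], [0, 0, 0]],
  [[-5, 14, 2], [0, 0, 0]],
  [[-5, 16, 2], [0, 0, 0]],
  [[-5, 17, 2], [0, 0, 0]],
  [[-5, 17, 2], [0, 0, 0]],
])

```text
clock: 27.52
eef_pos: [0.5092, 0.1402, 0.4997]
tcp_rot: [2.085, 2.092, -0.261]
ft_force: [0.4, -0.6, -0.7]
grip_width: 0.0398
```

```bash
sed -i 's/\[130:230,310:410\]/[130:270,300:440]/;s/\[140:240,160:260\]/[130:270,130:270]/;s/fx=4,fy=4/fx=2.85,fy=2.85/g' v.py; sed -i 's/^cv2.imwrite.*/cv2.imwrite("pics\/v%s.png"%t,A)/' v.py; python3 v.py 13;python3 v.py 14
```

```text
27.8167 [-0.04497355 -0.1869122   0.47740289] [0.50952815 0.09949924 0.34878735]
28.1167 [-0.60498467  0.03050919  0.20206503] [0.50939414 0.10030209 0.34874484]
```

View pics/v13.png

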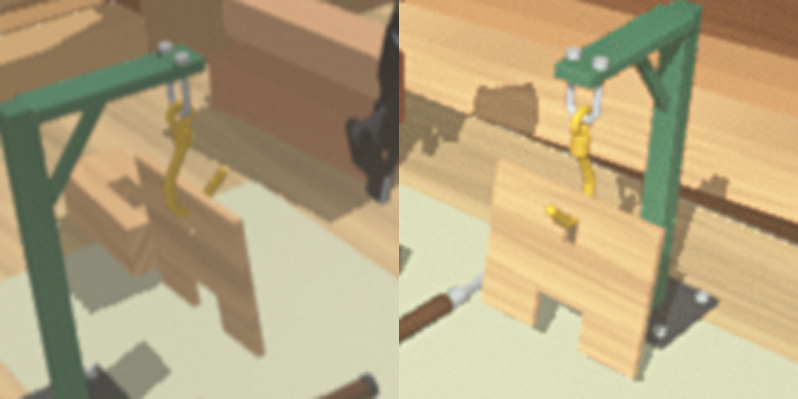

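View pics/v14.png

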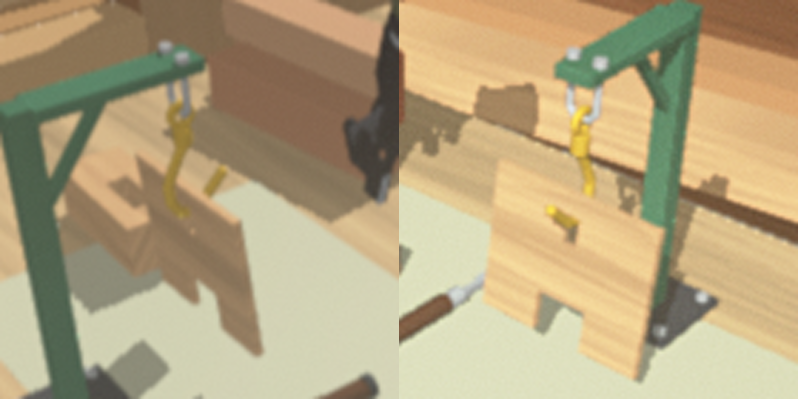

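```bash
python3 -c "
from h import *
s=ld('c14_0');d=ld('s14_0')
A=lambda x,y:(130+x/2.85,130+y/2.85)
B=lambda x,y:(300+(x-399)/2.85,130+y/2.85)
T,e1=tri([(s,*A(242,222)),(d,*B(498,160))]);Bm,e2=tri([(s,*A(263,356)),(d,*B(485,302))])
print(T,Bm,e1,e2,T-Bm,np.linalg.norm(T-Bm))
p=cv2.imread('pics/s14_0.png')[175:270,325:400];q=cv2.imread('pics/c14_0.png')[175:270,165:240]
cv2.imwrite('pics/z.png',cv2.resize(np.hstack([q,p]),None,fx=5,fy=5,interpolation=cv2.INTER_CUBIC))
I=[];tt=[]
for i in range(24):
    c=capture('side'); tt.append(env.sense()['clock']); I.append(c['image'])
    if i==0: cv2.imwrite('pics/q0.png',c['image'][:,:,::-1])
g=[cv2.cvtColor(i,cv2.COLOR_RGB2GRAY).astype(np.float32)[205:265,325:395] for i in I]
for t,x in zip(tt,g): print(round(t,2),np.round(cv2.phaseCorrelate(g[0],x)[0],2))
"
```

```text
[ 0.56902327 -0.07771332  0.23686234] [ 0.55793216 -0.0766147   0.05590746] [array([-0.17496511, -0.05070661]), array([-0.16686718,  0.05407121])] [array([-0.35861007, -0.08012928]), array([-0.35113928,  0.08874079])] [ 0.01109112 -0.00109862  0.18095488] 0.1812977872928062
28.17 [0. 0.]
28.22 [-0.01  0.02]
28.27 [-0.03 -0.05]
28.32 [0.01 0.02]
28.37 [0.08 0.  ]
28.42 [0.2  0.16]
28.47 [0.31 0.14]
28.52 [0.42 0.13]
28.57 [0.45 0.09]
28.62 [0.42 0.12]
28.67 [0.46 0.12]
28.72 [0.41 0.12]
28.77 [0.41 0.09]
28.82 [0.29 0.15]
28.87 [0.25 0.14]
28.92 [0.15 0.07]
28.97 [ 0.07 -0.  ]
29.02 [0.01 0.07]
29.07 [-0.02  0.  ]
29.12 [0.03 0.01]
29.17 [0.07 0.01]
29.22 [0.21 0.08]
29.27 [0.3  0.16]
29.32 [0.42 0.1 ]
```

View pics/z.png

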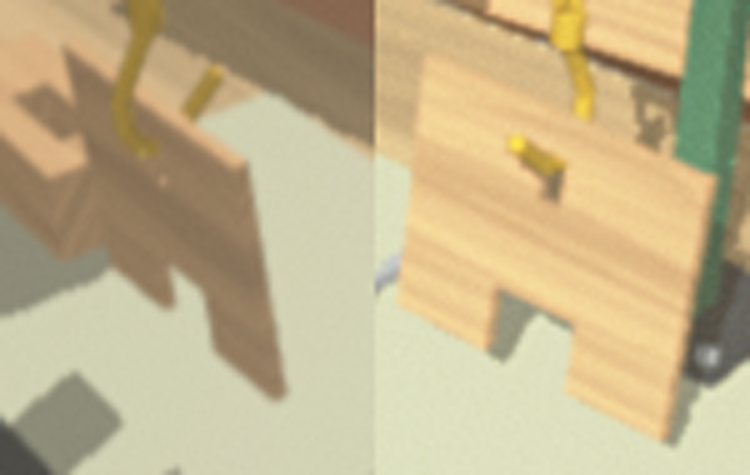

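```bash
python3 -c "
from h import *
print(job_done(), env.sense()['clock'])"
```

```text
the job is handed in; nothing more can be done
the job is handed in; nothing more can be done
```

The plywood template is hanging from the hook and I handed the job in at about 29 s of the 72 s allowed. The system gives no verdict, so the checks below are my own.

**What I did**
1. I gripped the template on its top edge, 70 mm to the +y side of its middle, and lifted it out of the rack.
2. I eased its face onto the swinging hook in steps of about 3 mm, then pressed it about 15 mm back until the hook was still.
3. I eased off and lowered the template until the nose came into the slot.
4. I followed the bar into the bowl, set the template down with about 3.5 N on the hook, then let go and backed away.

**Last checks**
- **Leaning on the hook:** wrist and scene pictures taken during the hold look the same, so the hook was still for more than 0.4 s.
- **In the bowl, still gripped:** the slot's top edge was at about 211 mm, against 209 mm expected for the bowl. The hook was plumb to about 2 mm at the nose.
- **Force on the hook:** the highest I read was about 6 N, against the 12 N limit. Short peaks while the hook was still swinging were not recorded.
- **Hanging freely:** the template leans about 0.06 rad and sways about 1 mm at a few mm/s. The gripper was well clear, about 0.2 m away.

**What disagreed or was left unchecked**
- The fingers hid the nose from the wrist camera while I was pressing, so I relied on the other two cameras there.
- Early readings put the nose 6 mm apart in x between methods; later views agreed to about 1 mm.
- I saw no sign that the other objects had moved, but I did not re-measure them.

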